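# Mix a row of beakers on the clamp shaker

### The job

Open the clamp lever if it is not open (white notch), then load all the beakers from the bench pad upright onto the shaker table and push them up into one closed row, each touching the next and the first against the rubber stop beside the lever. Throw the clamp lever into the green notch, pull the red knob out until it clicks to start the shaker, let it run for about ten seconds, push the knob fully back in to stop it, and only then throw the lever back to the white (open) notch. Leave the beakers standing upright on the shaker table, do not run the shaker with the lever out of the green notch, and leave the timer, the tip box and the dish where they are.

Things in the scene. Friction and masses are not known exactly. Their poses are not given: they have to be found in the camera images.
- shaker: Low white bench shaker, 100 deep (x) x 377 long (y) mm, fixed; origin on the bench under its middle; x to its rear (away from the robot), y to the robot's left, z up. In its frame, mm: console with the knob at y 138 to 188 (top z 85), clamp head with the lever at y 89 to 132 (top z 98), table with the beaker lane from the stop face at y 85 to its open right end at y -187, lane floor at z 58.
- row_stop (a point): Point on the lane floor at the face of the rubber stop, 30 mm in front of the fence; axes as the shaker's. In a closed row of 60 mm beakers against the stop the beaker axes lie at y -30, -90, -150, -210 mm from here and x -12 to 0 mm. The row is closed if the first beaker is within 6 mm of the stop and each next one at most about 2 mm off.
- lane_right (a point): Middle of the lane floor at the lane's open right end, 272 mm along -y from the stop face; axes as the shaker's. The rear side of the lane is a fixed fence, top 28 mm above the floor; the front side is the clamp bar, top 25 mm above the floor; open, the lane between them is 72 mm wide (36 mm either side of this point). It is free above, so beakers can be set in from above.
- bar_face (a point): Middle of the clamp bar's rubber face, 14 mm above the lane floor. The lever drives the bar to the rear, 13.2 mm in the green notch and 26.4 mm in the red one. In the green notch it presses 60 mm beakers on the fence with about 6 N, and the lever then stands some 0.05 rad short of the notch's middle. Beakers go in only with the lever open.
- lever (a joint): Clamp lever angle, rad, clockwise from above: 0 = white notch (open, grip nearest the robot), 0.55 = green notch (60 mm beakers), 1.10 = red notch (for 45 mm bottles, not used here). A spring plunger draws it into the nearest notch, within about 0.2 rad, and it stays there; moving it takes up to about 5 N at the grip. It may stand in any notch at the start.
- lever_grip (a point): Middle of the lever's upright black grip, a round post 18 mm thick, from 27 mm below to 26 mm above this point; it travels level on a circle of 65 mm radius about lever_pivot. A steel arm, top 25 mm below this point, joins the pivot to the foot of the post.
- lever_pivot (a point): Point on the lever's vertical axis, at the height of lever_grip.
- notch_open (a point): Where lever_grip lies in the white (open) notch.
- notch_green (a point): Where lever_grip lies in the green notch, the middle one.
- knob (a joint): How far the red knob is pulled out, m: 0 = fully in (stopped), 0.014 = out at its detent (running). It snaps to either end from the middle and stays; breaking it out of either end takes about 7 N. It slides along the shaker's -x, towards the robot.
- knob_grip (a point): Middle of the red knob's round head, 36 mm across and 17 mm thick along the shaker's x (front face 9 mm before this point), axis along that x, 55 mm above the bench. With the knob in, the console's front face lies 19 mm behind this point. Free space before, above and beside the knob.
- bench_pad: White bench pad on the left, 170 (x) x 200 (y) x 3 mm, fixed; origin under its centre. The beakers stand on it at the start, about 90 mm apart.
- beaker_0: Clear straight-sided open plastic beaker bottle, 60 mm across, 85 mm high, about 100 g; origin at the centre of its underside, z up. Grip it round the body. Three or four beakers are present; an absent one reads None.
- beaker_1: Clear straight-sided open plastic beaker bottle, 60 mm across, 85 mm high, about 100 g; origin at the centre of its underside, z up. Grip it round the body. Three or four beakers are present; an absent one reads None.
- beaker_2: Clear straight-sided open plastic beaker bottle, 60 mm across, 85 mm high, about 100 g; origin at the centre of its underside, z up. Grip it round the body. Three or four beakers are present; an absent one reads None.
- beaker_3: Clear straight-sided open plastic beaker bottle, 60 mm across, 85 mm high, about 100 g; origin at the centre of its underside, z up. Grip it round the body. Three or four beakers are present; an absent one reads None.
- timer: White lab timer, 70 x 62 x 18 mm, lying on the bench right of the shaker: leave alone.
- tips: Blue pipette tip box with clear lid, 88 x 118 x 78 mm, on the bench on the right: leave alone.
- dish: Closed round dish, 60 mm across, 15 mm high, on the bench left of the shaker's console: leave alone.

How it is judged (in metres and radians):
On the way, in this order (a step that is already met when the one before it is completed fails the run):
1. all beakers stand upright on the table in one closed row against the stop, with the clamp lever open ((y of beaker_0 in the frame of row_stop between -0.036 and -0.024 m or (y of beaker_0 in the frame of row_stop between -0.098 and -0.083 m and (y of beaker_1 in the frame of row_stop between -0.036 and -0.024 m or y of beaker_2 in the frame of row_stop between -0.036 and -0.024 m or y of beaker_3 in the frame of row_stop between -0.036 and -0.024 m)) or (y of beaker_0 in the frame of row_stop between -0.16 and -0.142 m and (y of beaker_1 in the frame of row_stop between -0.098 and -0.083 m or y of beaker_2 in the frame of row_stop between -0.098 and -0.083 m or y of beaker_3 in the frame of row_stop between -0.098 and -0.083 m)) or (y of beaker_0 in the frame of row_stop between -0.222 and -0.201 m and (y of beaker_1 in the frame of row_stop between -0.16 and -0.142 m or y of beaker_2 in the frame of row_stop between -0.16 and -0.142 m or y of beaker_3 in the frame of row_stop between -0.16 and -0.142 m))) and x of beaker_0 in the frame of row_stop between -0.02 and 0.008 m and y of beaker_0 in the frame of row_stop between -0.265 and -0.02 m and z of beaker_0 in the frame of row_stop between -0.006 and 0.006 m and angle between each of beaker_0, beaker_1, beaker_2, beaker_3's own z axis and vertical below 0.12 rad and linear speed of each of beaker_0, beaker_1, beaker_2, beaker_3 below 0.03 m/s and (y of beaker_1 in the frame of row_stop between -0.036 and -0.024 m or (y of beaker_1 in the frame of row_stop between -0.098 and -0.083 m and (y of beaker_0 in the frame of row_stop between -0.036 and -0.024 m or y of beaker_2 in the frame of row_stop between -0.036 and -0.024 m or y of beaker_3 in the frame of row_stop between -0.036 and -0.024 m)) or (y of beaker_1 in the frame of row_stop between -0.16 and -0.142 m and (y of beaker_0 in the frame of row_stop between -0.098 and -0.083 m or y of beaker_2 in the frame of row_stop between -0.098 and -0.083 m or y of beaker_3 in the frame of row_stop between -0.098 and -0.083 m)) or (y of beaker_1 in the frame of row_stop between -0.222 and -0.201 m and (y of beaker_0 in the frame of row_stop between -0.16 and -0.142 m or y of beaker_2 in the frame of row_stop between -0.16 and -0.142 m or y of beaker_3 in the frame of row_stop between -0.16 and -0.142 m))) and x of beaker_1 in the frame of row_stop between -0.02 and 0.008 m and y of beaker_1 in the frame of row_stop between -0.265 and -0.02 m and z of beaker_1 in the frame of row_stop between -0.006 and 0.006 m and (y of beaker_2 in the frame of row_stop between -0.036 and -0.024 m or (y of beaker_2 in the frame of row_stop between -0.098 and -0.083 m and (y of beaker_0 in the frame of row_stop between -0.036 and -0.024 m or y of beaker_1 in the frame of row_stop between -0.036 and -0.024 m or y of beaker_3 in the frame of row_stop between -0.036 and -0.024 m)) or (y of beaker_2 in the frame of row_stop between -0.16 and -0.142 m and (y of beaker_0 in the frame of row_stop between -0.098 and -0.083 m or y of beaker_1 in the frame of row_stop between -0.098 and -0.083 m or y of beaker_3 in the frame of row_stop between -0.098 and -0.083 m)) or (y of beaker_2 in the frame of row_stop between -0.222 and -0.201 m and (y of beaker_0 in the frame of row_stop between -0.16 and -0.142 m or y of beaker_1 in the frame of row_stop between -0.16 and -0.142 m or y of beaker_3 in the frame of row_stop between -0.16 and -0.142 m))) and x of beaker_2 in the frame of row_stop between -0.02 and 0.008 m and y of beaker_2 in the frame of row_stop between -0.265 and -0.02 m and z of beaker_2 in the frame of row_stop between -0.006 and 0.006 m and (y of beaker_3 in the frame of row_stop between -0.036 and -0.024 m or (y of beaker_3 in the frame of row_stop between -0.098 and -0.083 m and (y of beaker_0 in the frame of row_stop between -0.036 and -0.024 m or y of beaker_1 in the frame of row_stop between -0.036 and -0.024 m or y of beaker_2 in the frame of row_stop between -0.036 and -0.024 m)) or (y of beaker_3 in the frame of row_stop between -0.16 and -0.142 m and (y of beaker_0 in the frame of row_stop between -0.098 and -0.083 m or y of beaker_1 in the frame of row_stop between -0.098 and -0.083 m or y of beaker_2 in the frame of row_stop between -0.098 and -0.083 m)) or (y of beaker_3 in the frame of row_stop between -0.222 and -0.201 m and (y of beaker_0 in the frame of row_stop between -0.16 and -0.142 m or y of beaker_1 in the frame of row_stop between -0.16 and -0.142 m or y of beaker_2 in the frame of row_stop between -0.16 and -0.142 m))) and x of beaker_3 in the frame of row_stop between -0.02 and 0.008 m and y of beaker_3 in the frame of row_stop between -0.265 and -0.02 m and z of beaker_3 in the frame of row_stop between -0.006 and 0.006 m and value of joint lever below 0.12 rad), for 0.2 s.
2. the lever is in the green notch, the row still closed ((y of beaker_0 in the frame of row_stop between -0.036 and -0.024 m or (y of beaker_0 in the frame of row_stop between -0.098 and -0.083 m and (y of beaker_1 in the frame of row_stop between -0.036 and -0.024 m or y of beaker_2 in the frame of row_stop between -0.036 and -0.024 m or y of beaker_3 in the frame of row_stop between -0.036 and -0.024 m)) or (y of beaker_0 in the frame of row_stop between -0.16 and -0.142 m and (y of beaker_1 in the frame of row_stop between -0.098 and -0.083 m or y of beaker_2 in the frame of row_stop between -0.098 and -0.083 m or y of beaker_3 in the frame of row_stop between -0.098 and -0.083 m)) or (y of beaker_0 in the frame of row_stop between -0.222 and -0.201 m and (y of beaker_1 in the frame of row_stop between -0.16 and -0.142 m or y of beaker_2 in the frame of row_stop between -0.16 and -0.142 m or y of beaker_3 in the frame of row_stop between -0.16 and -0.142 m))) and x of beaker_0 in the frame of row_stop between -0.02 and 0.008 m and y of beaker_0 in the frame of row_stop between -0.265 and -0.02 m and z of beaker_0 in the frame of row_stop between -0.006 and 0.006 m and angle between each of beaker_0, beaker_1, beaker_2, beaker_3's own z axis and vertical below 0.12 rad and linear speed of each of beaker_0, beaker_1, beaker_2, beaker_3 below 0.03 m/s and (y of beaker_1 in the frame of row_stop between -0.036 and -0.024 m or (y of beaker_1 in the frame of row_stop between -0.098 and -0.083 m and (y of beaker_0 in the frame of row_stop between -0.036 and -0.024 m or y of beaker_2 in the frame of row_stop between -0.036 and -0.024 m or y of beaker_3 in the frame of row_stop between -0.036 and -0.024 m)) or (y of beaker_1 in the frame of row_stop between -0.16 and -0.142 m and (y of beaker_0 in the frame of row_stop between -0.098 and -0.083 m or y of beaker_2 in the frame of row_stop between -0.098 and -0.083 m or y of beaker_3 in the frame of row_stop between -0.098 and -0.083 m)) or (y of beaker_1 in the frame of row_stop between -0.222 and -0.201 m and (y of beaker_0 in the frame of row_stop between -0.16 and -0.142 m or y of beaker_2 in the frame of row_stop between -0.16 and -0.142 m or y of beaker_3 in the frame of row_stop between -0.16 and -0.142 m))) and x of beaker_1 in the frame of row_stop between -0.02 and 0.008 m and y of beaker_1 in the frame of row_stop between -0.265 and -0.02 m and z of beaker_1 in the frame of row_stop between -0.006 and 0.006 m and (y of beaker_2 in the frame of row_stop between -0.036 and -0.024 m or (y of beaker_2 in the frame of row_stop between -0.098 and -0.083 m and (y of beaker_0 in the frame of row_stop between -0.036 and -0.024 m or y of beaker_1 in the frame of row_stop between -0.036 and -0.024 m or y of beaker_3 in the frame of row_stop between -0.036 and -0.024 m)) or (y of beaker_2 in the frame of row_stop between -0.16 and -0.142 m and (y of beaker_0 in the frame of row_stop between -0.098 and -0.083 m or y of beaker_1 in the frame of row_stop between -0.098 and -0.083 m or y of beaker_3 in the frame of row_stop between -0.098 and -0.083 m)) or (y of beaker_2 in the frame of row_stop between -0.222 and -0.201 m and (y of beaker_0 in the frame of row_stop between -0.16 and -0.142 m or y of beaker_1 in the frame of row_stop between -0.16 and -0.142 m or y of beaker_3 in the frame of row_stop between -0.16 and -0.142 m))) and x of beaker_2 in the frame of row_stop between -0.02 and 0.008 m and y of beaker_2 in the frame of row_stop between -0.265 and -0.02 m and z of beaker_2 in the frame of row_stop between -0.006 and 0.006 m and (y of beaker_3 in the frame of row_stop between -0.036 and -0.024 m or (y of beaker_3 in the frame of row_stop between -0.098 and -0.083 m and (y of beaker_0 in the frame of row_stop between -0.036 and -0.024 m or y of beaker_1 in the frame of row_stop between -0.036 and -0.024 m or y of beaker_2 in the frame of row_stop between -0.036 and -0.024 m)) or (y of beaker_3 in the frame of row_stop between -0.16 and -0.142 m and (y of beaker_0 in the frame of row_stop between -0.098 and -0.083 m or y of beaker_1 in the frame of row_stop between -0.098 and -0.083 m or y of beaker_2 in the frame of row_stop between -0.098 and -0.083 m)) or (y of beaker_3 in the frame of row_stop between -0.222 and -0.201 m and (y of beaker_0 in the frame of row_stop between -0.16 and -0.142 m or y of beaker_1 in the frame of row_stop between -0.16 and -0.142 m or y of beaker_2 in the frame of row_stop between -0.16 and -0.142 m))) and x of beaker_3 in the frame of row_stop between -0.02 and 0.008 m and y of beaker_3 in the frame of row_stop between -0.265 and -0.02 m and z of beaker_3 in the frame of row_stop between -0.006 and 0.006 m and value of joint lever between 0.42 and 0.67 rad), for 0.3 s.
3. the knob is out at its detent for at least 8 s, the lever in the green notch (value of joint knob above 0.0115 m and value of joint lever between 0.42 and 0.67 rad), for 8 s.
4. the knob is fully in again, the lever still in the green notch (value of joint knob below 0.0025 m and value of joint lever between 0.42 and 0.67 rad), for 0.2 s.
At the end, for the whole second after the job is handed in: Every beaker stands released, upright (within 7 degrees) and at rest on the lane floor between fence and clamp bar, the lever is in the open notch (below 0.12 rad) and the knob is in (below 2.5 mm) (x of beaker_0 in the frame of row_stop between -0.02 and 0.008 m and y of beaker_0 in the frame of row_stop between -0.265 and -0.02 m and z of beaker_0 in the frame of row_stop between -0.006 and 0.006 m and angle between each of beaker_0, beaker_1, beaker_2, beaker_3's own z axis and vertical below 0.12 rad and linear speed of each of beaker_0, beaker_1, beaker_2, beaker_3 below 0.03 m/s and x of beaker_1 in the frame of row_stop between -0.02 and 0.008 m and y of beaker_1 in the frame of row_stop between -0.265 and -0.02 m and z of beaker_1 in the frame of row_stop between -0.006 and 0.006 m and x of beaker_2 in the frame of row_stop between -0.02 and 0.008 m and y of beaker_2 in the frame of row_stop between -0.265 and -0.02 m and z of beaker_2 in the frame of row_stop between -0.006 and 0.006 m and x of beaker_3 in the frame of row_stop between -0.02 and 0.008 m and y of beaker_3 in the frame of row_stop between -0.265 and -0.02 m and z of beaker_3 in the frame of row_stop between -0.006 and 0.006 m and value of joint lever below 0.12 rad and value of joint knob below 0.0025 m and velocity of joint lever below 0.1 rad/s); the robot touches nothing.
It fails at once if the knob is out (shaker running) while the lever is not in the green notch (value of joint knob above 0.007 m and not (value of joint lever between 0.36 and 0.74 rad)).
It fails at once if the timer, the tip box or the dish is moved more than 3 cm (not (distance of timer from where it was at the start of the episode below 0.03 m) or not (distance of tips from where it was at the start of the episode below 0.03 m) or not (distance of dish from where it was at the start of the episode below 0.03 m)).
Of beaker_0, beaker_1, beaker_2, beaker_3 only 3 to 4 are there at a start; the rules pass over those that are not, and their reading is None.
At some moment in a run one of beaker_0, beaker_1, beaker_2, beaker_3 may be knocked a few centimetres aside while the robot is not near it.
It also fails if it takes over 210 s, if anything falls off the work surface, if the arm or the gripper's body presses on something with over 40 N, if the wrist force passes 120 N, or if a joint passes its speed limit or range.

### The arm

A 6-joint arm with a two-finger parallel gripper is mounted at the origin on a cart in front of the work surface, level with it; the furniture and walls round the work are solid. World frame = base frame: x ahead of the robot, y to its left, z up, the work surface at z = 0. Lengths are in m, angles in degrees, forces in N, time in s.
With the tool pointing down it reaches from about 0.4 to 0.825 m from the base axis. Payload 7 kg.
Tool frame: the origin (TCP) lies on the centre line of the jaws, within the pads' length; the fingertips stand 19 mm ahead of it and the grasp point (between the pads) is the TCP; z points along the fingers, y is the line along which they close (so a half turn about z gives the same grasp; the last joint's range is limited). The gripper opens to 88 mm and grips with 3 to 60 N. Pads are 19 mm wide; open, the fingers measure 130 mm over their backs; the gripper's body (78 mm by 193 mm) begins 47 mm behind the grasp point.
Start: joints at [84.574, 20.546, 0.682, 0, -70.136, -16.507], TCP at [0.252, 0.626, 0.246] pointing down, gripper open.
Joint ranges: [-176.03, 176.03], [-82.01, 121.73], [-58.28, 71.71], [-173.87, 95.51], [-174.79, -0.11], [-173.66, 173.66]. Speed limits (degrees/s): [136.94, 136.94, 172.46, 180, 180, 180].

### API

Orientations are given as [roll, pitch, yaw] about the fixed x, y, z axes, in that order (R = Rz(yaw) Ry(pitch) Rx(roll)).
In Python, from plant import get_state, capture, close_job gives the robot as it stands.
- The arm moves only by the tool apply_moves, never from a script. Its argument "targets" is a list of rows, each a list of 7 numbers: the opening, from 0 (shut) to 1 (fully open), then the shift along the tool's x, y, z normalised to -1 to 1, where 1 is 1000 mm, then the turn, a rotation vector about the tool's x, y, z normalised to -1 to 1, where 1 is 90 degrees. In form: [[claw, tx, ty, tz, ax, ay, az], ...]. A call has 1 to 20 rows; each row shifts and turns the commanded pose from where the row before left it, along the tool's axes as they then stand; what a row does not reach is not made up. A row lasts 1/12 s, in which the tool goes at most 41.7 mm and 7.16 degrees, less where a joint would pass 70% of its speed; a pose out of reach is approached as far as the arm can. A call with a number of a shift or a turn outside -1 to 1 is refused whole. A call with a gripper value outside its range is refused whole. The fingers move at their own pace and stop on an object; "newtons" is the grip in N (left out, the last holds). Time passes only in rows, so rows that do not move let the fingers close. It gives the time, the measured TCP pose, the force, the opening and the grip force at its end, in the units of the state.
- get_state(): the state, without advancing time (a new reading comes with each control period).
- capture(name): name is "scene" or "top"; returns a dict with "frame" (400x640x3 uint8, red, green, blue), "range_z" (400x640 float32, m along the optical axis (not along the pixel's ray), 0 where there is no reading), "camera_matrix" (3x3 intrinsics, pixels), "k1" (the pictures are not rectified: a ray, as slopes to the right and down, at radius r is drawn at 1 + k1 r^2 times it, then the intrinsics apply), "T" (4x4, takes a point from camera to world coordinates). Camera axes: x right, y down, z forward; pixel columns grow to the right and rows downward; lengths in m; the calibration is good to about 2 mm. A picture is of the moment at which its call begins.
- close_job(): hands the job in; it is judged then, once.
The state is a dict: "time_s": time; "joints": joint angles; "qd": joint speeds; "joint_torque": joint torques, N m; "tcp_pos": TCP position; "eef_rot": TCP orientation; "contact_force": force on the tool from outside, world axes, zero at the start; "moment": the same for the moment, N m; "gripper_width": finger opening in m; "gripper_force": force on a finger pad.
Only numpy, scipy, OpenCV 4.12 (cv2) and the standard library are available. Lean on these libraries where they do the work, as an engineer would, in place of code of your own. Each camera call takes 0.05 s, during which the arm holds its last target. There are 200 camera calls.

## Working session

There is one attempt and no reset: what is moved stays moved. The work goes in short steps, Python scripts to look and compute and a tool call to move; the robot and the scene stay as the last step left them, time stands still between calls to the robot, and variables do not carry over. Pictures are saved under pics/ and viewed, at most 14 in all, crops included, and the job is handed in when it is done.

Besides the shell and the picture viewer there is one more tool, called after ">>>" as a command line: name --pt "numbers of a row" for each row, then --argument value for the rest. apply_moves: Moves the arm, as the interface text tells. Scaled input: -1 to 1 covers 1000 mm each way for a shift and 90 degrees each way for a turn. Its arguments: {"type":"object","properties":{"targets":{"type":"array","items":{"type":"array","items":{"type":"number"}}},"newtons":{"type":"number"}},"required":["targets"]}

```bash
ls; mkdir -p pics; cat > h.py <<'E'
import numpy as np, cv2
from plant import get_state, capture, close_job
def save(c,n,crop=None,s=1):
    f=c["frame"][...,::-1]
    if crop: f=f[crop[1]:crop[3],crop[0]:crop[2]]
    cv2.imwrite("pics/"+n,cv2.resize(f,None,fx=s,fy=s,interpolation=cv2.INTER_CUBIC))
def ray(c,u,v):
    K=c["camera_matrix"];x=(u-K[0,2])/K[0,0];y=(v-K[1,2])/K[1,1]
    rd=np.hypot(x,y);r=rd
    for _ in range(20): r=rd/(1+c["k1"]*r*r)
    s=r/rd if rd>0 else 1
    return np.array([x*s,y*s,1.])
def plane(c,u,v,z):
    d=c["T"][:3,:3]@ray(c,u,v);o=c["T"][:3,3]
    return o+d*(z-o[2])/d[2]
def pt(c,u,v):
    p=ray(c,u,v)*c["range_z"][int(v),int(u)]
    return c["T"][:3,:3]@p+c["T"][:3,3]
def cloud(c):
    h,w=c["range_z"].shape;K=c["camera_matrix"]
    U,V=np.meshgrid(np.arange(w),np.arange(h));x=(U-K[0,2])/K[0,0];y=(V-K[1,2])/K[1,1]
    rd=np.hypot(x,y);r=rd.copy()
    for _ in range(20): r=rd/(1+c["k1"]*r*r)
    s=r/np.maximum(rd,1e-9)
    P=np.stack([x*s,y*s,np.ones_like(x)],-1)*c["range_z"][...,None]
    P=P@c["T"][:3,:3].T+c["T"][:3,3]; P[c["range_z"]==0]=np.nan
    return P
E
python3 - <<'E'
from h import *
np.set_printoptions(precision=3,suppress=True)
print(get_state())
for n in("scene","top"):
    c=capture(n);save(c,n+"0.png");print(n,c["T"],c["camera_matrix"],c["k1"])
E
```

```text
pics
{'time_s': 0.0, 'joints': array([ 84.574,  20.592,   0.632,  -0.02 , -70.134, -16.508]), 'qd': array([ 0.008,  0.055,  0.039, -0.057, -0.026, -0.035]), 'joint_torque': array([ -0.   , -58.271,  29.307,   6.998,   0.007,  -0.   ]), 'tcp_pos': array([0.252, 0.626, 0.245]), 'eef_rot': array([179.904,  -0.009, -21.941]), 'contact_force': array([-0.217,  0.815, -0.093]), 'moment': array([-0.027,  0.004,  0.047]), 'gripper_force': 0.0, 'gripper_width': 0.08740921860514615}
scene [[ 0.818 -0.321  0.477 -0.085]
 [-0.575 -0.486  0.658 -0.789]
 [ 0.02  -0.813 -0.582  0.791]
 [ 0.     0.     0.     1.   ]] [[414.264   0.    326.152]
 [  0.    414.264 202.051]
 [  0.      0.      1.   ]] -0.0033521039401015512
top [[ 0.02  -0.988  0.153  0.279]
 [-1.    -0.019  0.011 -0.006]
 [-0.008 -0.154 -0.988  1.589]
 [ 0.     0.     0.     1.   ]] [[488.081   0.    316.049]
 [  0.    488.081 197.272]
 [  0.      0.      1.   ]] -0.021341269359714466
```

View pics/scene0.png

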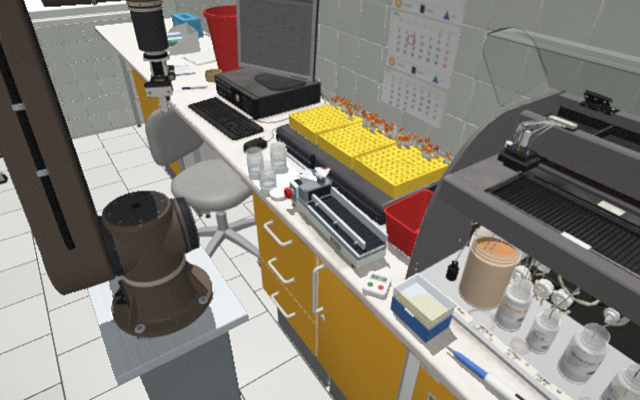

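View pics/top0.png

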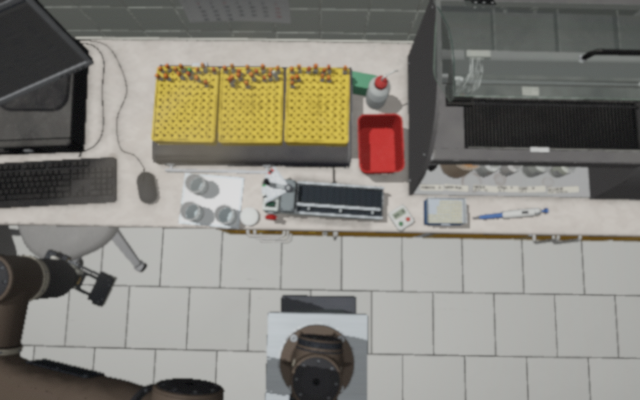

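```bash
python3 - <<'E'
from h import *
c=capture("top");save(c,"t1.png",(175,160,395,235),3.6)
c=capture("scene");save(c,"s1.png",(235,130,395,275),3.6)
E
```

```text
(no output)
```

View pics/t1.png

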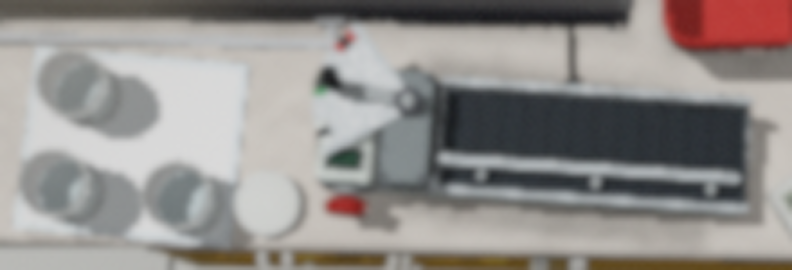

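View pics/s1.png

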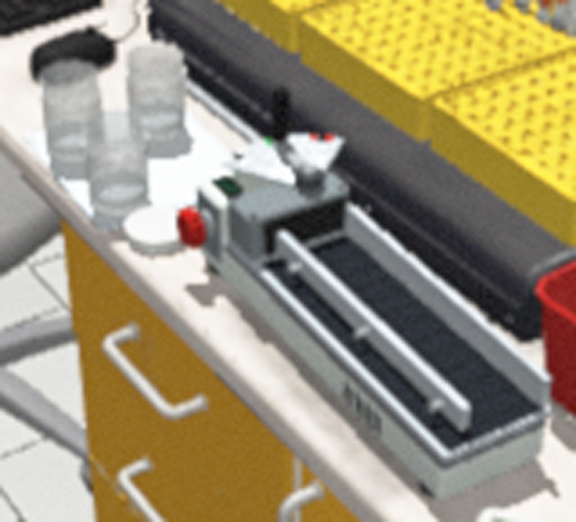

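```bash
python3 - <<'E'
from h import *
np.set_printoptions(precision=4,suppress=True,linewidth=220)
c=capture("top");P=cloud(c);F=c["frame"].astype(int)
z=P[...,2]
print((z[174:224,258:390:4]*1000).round().astype(int)[::2])
# console/knob/grip
hsv=cv2.cvtColor(c["frame"],cv2.COLOR_RGB2HSV)
red=((hsv[...,0]<8)|(hsv[...,0]>172))&(hsv[...,1]>140)
red[:,:255]=0;red[:,290:]=0;red[:160]=0;red[235:]=0
v,u=np.nonzero(red);
for a,b in zip(u,v): print(a,b,P[b,a],end=';')
print()
g=(z>0.118)&(z<0.2);g[:,:255]=0;g[:,300:]=0;g[:165]=0;g[230:]=0
v,u=np.nonzero(g)
for a,b in zip(u,v): print(a,b,P[b,a],F[b,a])
# beakers: points
for lo,hi in((0.07,0.1),):
  b=(z>lo)&(z<hi);b[:,:175]=0;b[:,258:]=0;b[:165]=0;b[235:]=0
  n,l,s,ce=cv2.connectedComponentsWithStats(b.astype(np.uint8))
  for i in range(1,n):
    if s[i,4]>4: print(s[i],np.nanmedian(P[l==i],0),P[l==i].min(0),P[l==i].max(0))
E
```

```text
[[                   2                    0                    1                  107                  106                  101                    1                   -1                    3                    0
                     2                    1                   -4                    7                   -4                   -4                   -1                    3                    4                   15
                    -3                   -5                    3                    5                    7                   -8                    3                    4                    4                   -4
                     0                    0                    2]
 [                   2                    1                  103                  103                   96                   94                    3                   -2                   -2                   -1
                    -3                    0                   -2                   -5                    0                   -2                    4                    1                 
[... 18902 characters left out ...]
1 145 147]
289 186 [0.5405 0.0932 0.1182] [123 127 128]
287 187 [0.5372 0.0992 0.1189] [151 155 156]
289 187 [0.5369 0.0929 0.1207] [131 135 137]
287 188 [0.5339 0.099  0.1198] [147 151 152]
289 188 [0.534  0.0929 0.1197] [126 131 132]
288 189 [0.5301 0.0956 0.1243] [129 132 134]
286 190 [0.5273 0.1017 0.1218] [117 120 123]
289 191 [0.525  0.0927 0.1181] [81 84 87]
[185 174  20  19 102] [0.5489 0.3904 0.0797] [0.5228 0.365  0.07  ] [0.5813 0.4243 0.0919]
[180 201  20  20  98] [0.4624 0.3979 0.0813] [0.4342 0.3749 0.0702] [0.4941 0.435  0.0971]
[214 205  20  19  82] [0.4531 0.2928 0.0819] [0.4259 0.268  0.0701] [0.4829 0.3281 0.093 ]<stdin>:5: RuntimeWarning: invalid value encountered in cast
```

```bash
python3 - <<'E'
from h import *
np.set_printoptions(precision=4,suppress=True,linewidth=200)
c=capture("top");G=cv2.cvtColor(c["frame"],cv2.COLOR_RGB2GRAY).astype(float)
print(G[178:224,320].astype(int), G[178:224,360].astype(int));print(G[200,290:310].astype(int),G[200,375:390].astype(int),G[206,290:310].astype(int))
E1=[];E2=[];E3=[]
for u in range(304,376):
    col=G[:,u]; m=int(192+ (u-304)*0.07)+3   # inside dark floor
    dark=col[m-3:m+3].mean()
    def cross(step):
        v=m
        while True:
            t=dark+45
            if col[v+step]>t: return v+step*(t-col[v])/(col[v+step]-col[v])
            v+=step
    a=cross(-1);b=cross(1)
    E1.append(plane(c,u,a,.058));E3.append(plane(c,u,a,.086));E2.append(plane(c,u,b,.083))
for n,E in(("fence.058",E1),("fence.086",E3),("bar",E2)):
    E=np.array(E);p=np.polyfit(E[:,1],E[:,0],1);r=E[:,0]-np.polyval(p,E[:,1]);k=abs(r)<.003
    p=np.polyfit(E[k,1],E[k,0],1);print(n,p,np.degrees(np.arctan(p[0])),r.std(),np.polyval(p,[0.05,-0.05,-.15]))
# right end at floor and fence
for v in (195,200,205):
    row=G[v];u=376
    print([int(x) for x in row[374:392]])
print(plane(c,383,203,.058),plane(c,296,195,.098))
E
```

```text
[182 177 170 168 173 175 153 110  66  50  50  49  51  52  51  51  49  51  51  51  50  51  50  51  57  91 142 171 163 119  65  50  51  70 110 147 156 129 104 109 131 151 160 163 166 172] [187 188 188 187 185 183 176 171 160 127  84  56  46  48  48  49  49  49  48  49  49  50  51  51  48  50  53  71 116 153 161 134  87  52  47  56  88 134 162 152 120 101 108 130 151 161]
[137 135 131 118  92  67  67  68  54  38  39  47  53  55  54  54  53  52  53  53] [ 50  49  49  47  47  52  71 101 122 128 128 131 145 170 189] [137 134 125 102  72  62  69  76  81  84  89  96 105 113 117 120 126 136 146 145]
fence.058 [0.0463 0.5555] 2.65240907979944 0.0003613609149479633 [0.5578 0.5532 0.5485]
fence.086 [0.0463 0.5504] 2.6524090797995292 0.0003547531759727254 [0.5527 0.5481 0.5435]
bar [0.046  0.4952] 2.6312078422128953 0.0003901710679129628 [0.4975 0.4929 0.4883]
[49, 50, 49, 47, 46, 46, 52, 73, 104, 121, 124, 124, 126, 127, 133, 140, 156, 175]
[50, 50, 49, 49, 47, 47, 52, 71, 101, 122, 128, 128, 131, 145, 170, 189, 195, 196]
[53, 53, 51, 49, 48, 49, 54, 73, 101, 119, 127, 128, 134, 156, 178, 191, 196, 197]
[ 0.5022 -0.2021  0.058 ] [0.5162 0.0721 0.098 ]
```

```bash
cat >> h.py <<'E'
def go(x,y,z,yaw=-92.6):
    s=get_state();from scipy.spatial.transform import Rotation as R
    p=s["tcp_pos"];cy=s["eef_rot"][2]
    R_=R.from_euler("xyz",[180,0,yaw],degrees=True)
    d=R_.inv().apply(np.array([x,y,z])-p)
    t=-(yaw-cy);print("now",p.round(4),s["eef_rot"].round(2),"turn_z",round(t,2),"=",round(t/90,4),"then shift",d.round(4),"dist rows",np.linalg.norm(d)/.0417)
E
python3 - <<'E'
from h import *
P=cloud(capture("top"))
for a in np.arange(.56,.66,.01):
    m=(P[...,0]>a)&(P[...,0]<a+.01)&(P[...,1]>.05)&(P[...,1]<.25)
    print(round(a,3),np.percentile(P[m][:,2],[50,98]).round(3))
go(.548,.159,.246)
E
```

```text
0.56 [0.096 0.106]
0.57 [0.006 0.105]
0.58 [0.002 0.107]
0.59 [0.002 0.102]
0.6 [0.003 0.071]
0.61 [0.001 0.049]
0.62 [0.056 0.081]
0.63 [0.08  0.089]
0.64 [0.084 0.091]
0.65 [0.085 0.092]
now [0.2521 0.6261 0.2453] [179.98  -0.   -21.93] turn_z 70.67 = 0.7852 then shift [ 0.4531 -0.3168 -0.0007] dist rows 13.259025015208058
```

>>> apply_moves --pt "1 0 0 0 0 0 0.0785" --pt "1 0 0 0 0 0 0.0785" --pt "1 0 0 0 0 0 0.0785" --pt "1 0 0 0 0 0 0.0785" --pt "1 0 0 0 0 0 0.0785" --pt "1 0 0 0 0 0 0.0785" --pt "1 0 0 0 0 0 0.0785" --pt "1 0 0 0 0 0 0.0785" --pt "1 0 0 0 0 0 0.0785" --pt "1 0 0 0 0 0 0.0785" --pt "1 0 0 0 0 0 0" --newtons 10

```text
time_s: 1.27
tcp_pos: [0.2521, 0.6261, 0.2455]
eef_rot: [180.0, -0.0, -92.9]
contact_force: [0.0, -0.2, 0.5]
gripper_width: 0.0876
gripper_force: 0.0
```

>>> apply_moves --pt "0.45 0.0324 -0.0226 0 0 0 0" --pt "0.45 0.0324 -0.0226 0 0 0 0" --pt "0.45 0.0324 -0.0226 0 0 0 0" --pt "0.45 0.0324 -0.0226 0 0 0 0" --pt "0.45 0.0324 -0.0226 0 0 0 0" --pt "0.45 0.0324 -0.0226 0 0 0 0" --pt "0.45 0.0324 -0.0226 0 0 0 0" --pt "0.45 0.0324 -0.0226 0 0 0 0" --pt "0.45 0.0324 -0.0226 0 0 0 0" --pt "0.45 0.0324 -0.0226 0 0 0 0" --pt "0.45 0.0324 -0.0226 0 0 0 0" --pt "0.45 0.0324 -0.0226 0 0 0 0" --pt "0.45 0.0324 -0.0226 0 0 0 0" --pt "0.45 0.0324 -0.0226 0 0 0 0" --pt "0.45 0 0 0 0 0 0" --pt "0.45 0 0 0 0 0 0"

```text
time_s: 2.6
tcp_pos: [0.5485, 0.1566, 0.2453]
eef_rot: [180.0, -0.0, -92.6]
contact_force: [-0.6, -0.1, -0.2]
gripper_width: 0.0398
gripper_force: 0.0
```

```bash
python3 -c "
from h import *
go(.548,.159,.138)"
```

```text
now [0.5485 0.1566 0.2453] [ 1.7998e+02 -1.0000e-02 -9.2580e+01] turn_z 0.02 = 0.0002 then shift [-0.0023  0.0006  0.1073] dist rows 2.574872827759261
```

Descend, close round the grip post, drag 37 mm toward the robot, release.

>>> apply_moves --pt "0.45 -0.002 0 0.027 0 0 0" --pt "0.45 0 0 0.027 0 0 0" --pt "0.45 0 0 0.027 0 0 0" --pt "0.45 0 0 0.026 0 0 0" --pt "0.1 0 0 0 0 0 0" --pt "0.1 0 0 0 0 0 0" --pt "0.1 0 0 0 0 0 0" --pt "0.1 0 0 0 0 0 0" --pt "0.1 0 0 0 0 0 0" --newtons 10

```text
time_s: 3.35
tcp_pos: [0.5487, 0.1617, 0.1405]
eef_rot: [-179.8, 0.1, -92.5]
contact_force: [-2.3, 1.8, 3.1]
gripper_width: 0.0165
gripper_force: 10.0
```

>>> apply_moves --pt "0.1 0 0.006 0 0 0 0" --pt "0.1 0 0.006 0 0 0 0" --pt "0.1 0 0.006 0 0 0 0" --pt "0.1 0 0.006 0 0 0 0" --pt "0.1 0 0.006 0 0 0 0" --pt "0.1 0 0.006 0 0 0 0" --pt "0.1 0 0 0 0 0 0" --pt "0.1 0 0 0 0 0 0"

```text
time_s: 4.02
tcp_pos: [0.5122, 0.1614, 0.1402]
eef_rot: [-179.9, -0.0, -92.6]
contact_force: [1.4, -6.4, 6.7]
gripper_width: 0.0168
gripper_force: 10.0
```

```bash
python3 - <<'E'
from h import *
c=capture("scene");save(c,"s2.png",(265,130,365,230),5)
E
```

```text
(no output)
```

View pics/s2.png

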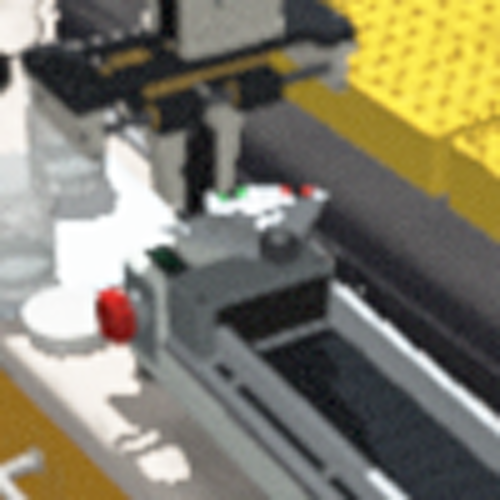

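The post sits between the fingers (~(200,165)) and the clamp bar has moved to the front. Release and rise.

>>> apply_moves --pt "0.45 0 0 0 0 0 0" --pt "0.45 0 0 0 0 0 0" --pt "0.45 0 0 0 0 0 0" --pt "0.45 0 0 -0.03 0 0 0" --pt "0.45 0 0 -0.035 0 0 0" --pt "1 0 0 -0.035 0 0 0" --pt "1 0 0 0 0 0 0"

```text
time_s: 4.65
tcp_pos: [0.5147, 0.1637, 0.2456]
eef_rot: [-179.5, 0.3, -92.5]
contact_force: [1.6, 1.0, 0.0]
gripper_width: 0.048
gripper_force: 0.0
```

```bash
cat >> h.py <<'E'
def lane():
    c=capture("top");G=cv2.cvtColor(c["frame"],cv2.COLOR_RGB2GRAY).astype(float)
    for u in (355,365,372):
        col=G[:,u];m=int(192+(u-304)*.07)+4
        v=m
        while col[v+1]<95: v+=1
        p=plane(c,u,v+(95-col[v])/(col[v+1]-col[v]),.083);print("gap",.5555+.0463*p[1]-p[0])
    return c
def beakers(c=None):
    c=c or capture("top");P=cloud(c);z=P[...,2]
    b=(z>.07)&(z<.1);b[:,:175]=0;b[:,258:]=0;b[:165]=0;b[235:]=0
    n,l,s,_=cv2.connectedComponentsWithStats(b.astype(np.uint8))
    for i in range(1,n):
        if s[i,4]>40: q=P[l==i];print("beaker",(q.min(0)+q.max(0))[:2]/2,(q.max(0)-q.min(0))[:2])
E
python3 - <<'E'
from h import *
c=lane();beakers(c)
P=cloud(c);z=P[...,2];m=(z>.15)&(z<.175)&(P[...,1]<.2)&(P[...,1]>.12);print(np.nanmean(P[m],0),m.sum())
go(.454,.298,.20)
E
```

```text
gap 0.07561565619512245
gap 0.0730198239651964
gap 0.07276158484173811
beaker [0.45469057 0.2979993 ] [0.05716807 0.05950463]
[0.97296329 0.16129015 0.1626299 ] 245
now [0.5135 0.1634 0.2424] [-179.68    0.23  -92.55] turn_z 0.05 = 0.0005 then shift [-0.1317  0.0655  0.0424] dist rows 3.6716009874033033
```

>>> apply_moves --pt "1 -0.033 0.0148 0 0 0 0" --pt "1 -0.033 0.0148 0 0 0 0" --pt "1 -0.033 0.0148 0 0 0 0" --pt "1 -0.033 0.0148 0 0 0 0" --pt "1 0 0 0.03 0 0 0" --pt "1 0 0 0.03 0 0 0" --pt "1 0 0 0.03 0 0 0" --pt "1 0 0 0.03 0 0 0" --pt "1 0 0 0 0 0 0" --newtons 12

```text
time_s: 5.45
tcp_pos: [0.4554, 0.2939, 0.1124]
eef_rot: [179.6, -0.4, -92.6]
contact_force: [-0.8, -1.4, -0.9]
gripper_width: 0.0878
gripper_force: 0.0
```

```bash
python3 -c "
from h import *
beakers();go(.4545,.298,.063)"
```

```text
now [0.4568 0.295  0.1155] [179.73  -0.34 -92.59] turn_z 0.01 = 0.0001 then shift [-0.0029  0.0025  0.0525] dist rows 1.2619236400660474
```

>>> apply_moves --pt "1 -0.003 0.002 0.015 0 0 0" --pt "1 0 0 0.019 0 0 0" --pt "1 0 0 0.019 0 0 0" --pt "1 0 0 0 0 0 0" --pt "0.5 0 0 0 0 0 0" --pt "0.5 0 0 0 0 0 0" --pt "0.5 0 0 0 0 0 0" --pt "0.5 0 0 0 0 0 0" --pt "0.5 0 0 0 0 0 0" --newtons 12

```text
time_s: 6.25
tcp_pos: [0.4571, 0.3003, 0.0666]
eef_rot: [-180.0, 0.1, -92.6]
contact_force: [-0.1, -0.6, 0.5]
gripper_width: 0.0601
gripper_force: 2.9
```

>>> apply_moves --pt "0.5 0 0 0 0 0 0" --pt "0.5 0 0 0 0 0 0" --pt "0.5 0 0 -0.02 0 0 0" --pt "0.5 0 0 -0.035 0 0 0" --pt "0.5 0 0 -0.04 0 0 0" --pt "0.5 0 0 -0.04 0 0 0" --pt "0.5 0 0 -0.04 0 0 0" --pt "0.5 0 0 -0.02 0 0 0" --pt "0.5 0 0 0 0 0 0"

```text
time_s: 7.0
tcp_pos: [0.4586, 0.3014, 0.2667]
eef_rot: [-179.6, 0.4, -92.5]
contact_force: [1.0, 1.2, -0.1]
gripper_width: 0.0598
gripper_force: 12.0
```

```bash
python3 -c "
from h import *
go(.5207,.0385,.262)"
```

```text
now [0.4586 0.3014 0.2667] [-179.63    0.4   -92.55] turn_z 0.05 = 0.0006 then shift [ 0.2598 -0.0739  0.0047] dist rows 6.479469170705725
```

>>> apply_moves --pt "0.5 0.0325 -0.0092 0 0 0 0" --pt "0.5 0.0325 -0.0092 0 0 0 0" --pt "0.5 0.0325 -0.0092 0 0 0 0" --pt "0.5 0.0325 -0.0092 0 0 0 0" --pt "0.5 0.0325 -0.0092 0 0 0 0" --pt "0.5 0.0325 -0.0092 0 0 0 0" --pt "0.5 0.0325 -0.0092 0 0 0 0" --pt "0.5 0.0325 -0.0092 0 0 0 0" --pt "0.5 0 0 0.02 0 0 0" --pt "0.5 0 0 0.02 0 0 0" --pt "0.5 0 0 0 0 0 0" --pt "0.5 0 0 0 0 0 0"

```text
time_s: 8.0
tcp_pos: [0.5179, 0.0364, 0.2199]
eef_rot: [179.9, -0.1, -92.6]
contact_force: [0.6, -0.3, 0.0]
gripper_width: 0.0596
gripper_force: 12.0
```

```bash
python3 - <<'E'
from h import *
c=capture("scene");save(c,"s3.png",(255,110,395,275),3.6)
go(.5207,.0385,.124)
E
```

```text
now [0.5187 0.0369 0.221 ] [ 1.7999e+02 -4.0000e-02 -9.2560e+01] turn_z 0.04 = 0.0005 then shift [-0.0017 -0.0019  0.097 ] dist rows 2.3269735990246163
```

View pics/s3.png

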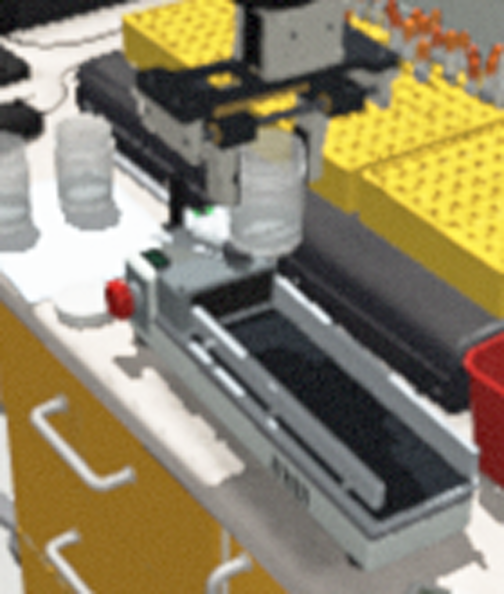

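Beaker held upright over the head of the lane at ~(268,210). Lower it.

>>> apply_moves --pt "0.5 0 -0.002 0.025 0 0 0" --pt "0.5 0 0 0.025 0 0 0" --pt "0.5 0 0 0.02 0 0 0" --pt "0.5 0 0 0.015 0 0 0" --pt "0.5 0 0 0.008 0 0 0" --pt "0.5 0 0 0.004 0 0 0" --pt "0.5 0 0 0.0 0 0 0" --pt "0.5 0 0 0.0 0 0 0"

```text
time_s: 8.72
tcp_pos: [0.5214, 0.0373, 0.1247]
eef_rot: [-179.9, 0.0, -92.5]
contact_force: [0.1, -0.1, -0.9]
gripper_width: 0.0601
gripper_force: 12.0
```

>>> apply_moves --pt "0.5 0 0 0.001 0 0 0" --pt "0.5 0 0 0.001 0 0 0" --pt "0.5 0 0 0.001 0 0 0" --pt "0.5 -0.002 0 0.0 0 0 0" --pt "0.5 -0.002 0 0.0 0 0 0" --pt "0.5 -0.002 0 0.0 0 0 0" --pt "0.5 -0.001 0 0.0 0 0 0" --pt "0.5 0 0 0.0 0 0 0"

```text
time_s: 9.38
tcp_pos: [0.5218, 0.0438, 0.1215]
eef_rot: [-179.9, -0.0, -92.5]
contact_force: [-0.1, -2.4, 5.4]
gripper_width: 0.0594
gripper_force: 12.0
```

>>> apply_moves --pt "0.5 -0.001 0 0.0 0 0 0" --pt "0.5 -0.001 0 0.0 0 0 0" --pt "0.5 -0.001 0 0.0 0 0 0" --pt "0.5 -0.001 0 0.0 0 0 0" --pt "0.5 0 0 0.0 0 0 0"

```text
time_s: 9.8
tcp_pos: [0.5217, 0.0462, 0.1217]
eef_rot: [-179.9, -0.1, -92.6]
contact_force: [2.1, -10.2, 8.3]
gripper_width: 0.0597
gripper_force: 12.0
```

>>> apply_moves --pt "1 0 0 0 0 0 0" --pt "1 0 0 0 0 0 0" --pt "1 0 0 0 0 0 0" --pt "1 0 0 0 0 0 0" --pt "1 0 0 0 0 0 0" --pt "1 0 0 -0.015 0 0 0" --pt "1 0 0 -0.03 0 0 0" --pt "1 0 0 -0.04 0 0 0" --pt "1 0 0 -0.04 0 0 0" --pt "1 0 0 0 0 0 0"

```text
time_s: 10.63
tcp_pos: [0.5248, 0.0487, 0.2538]
eef_rot: [-179.3, 0.2, -92.5]
contact_force: [2.0, -0.1, 0.2]
gripper_width: 0.0876
gripper_force: 0.0
```

```bash
python3 -c "
from h import *
beakers();go(.464,.405,.24,-20)"
```

```text
now [0.5234 0.0487 0.2501] [-179.56    0.18  -92.54] turn_z -72.54 = -0.806 then shift [-0.1777 -0.3145  0.0101] dist rows 8.66566932397046
```

>>> apply_moves --pt "1 0 0 0 0 0 -0.0733" --pt "1 0 0 0 0 0 -0.0733" --pt "1 0 0 0 0 0 -0.0733" --pt "1 0 0 0 0 0 -0.0733" --pt "1 0 0 0 0 0 -0.0733" --pt "1 0 0 0 0 0 -0.0733" --pt "1 0 0 0 0 0 -0.0733" --pt "1 0 0 0 0 0 -0.0733" --pt "1 0 0 0 0 0 -0.0733" --pt "1 0 0 0 0 0 -0.0733" --pt "1 0 0 0 0 0 -0.0733" --pt "1 0 0 0 0 0 0"

```text
time_s: 11.68
tcp_pos: [0.5207, 0.0479, 0.2447]
eef_rot: [180.0, 0.1, -19.7]
contact_force: [0.2, 0.5, 0.1]
gripper_width: 0.0874
gripper_force: 0.0
```

```bash
python3 - <<'E'
from h import *
beakers();go(.464,.405,.24,-20)
c=capture("top");save(c,"t2.png",(170,150,400,240),3.4)
E
```

```text
now [0.5208 0.0479 0.2448] [ 1.7996e+02  6.0000e-02 -2.0120e+01] turn_z -0.12 = -0.0013 then shift [-0.1755 -0.3162  0.0048] dist rows 8.672808346779908
```

View pics/t2.png

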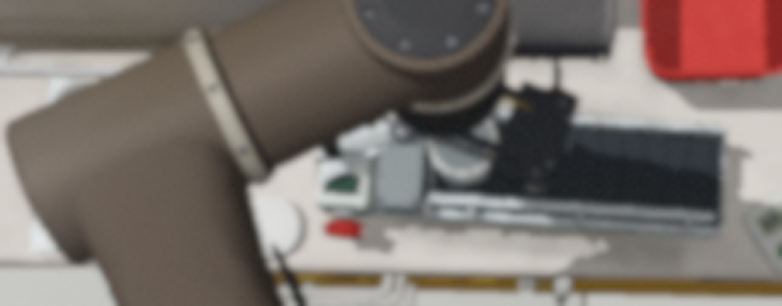

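The elbow hides the pad from above; the first beaker stands by the stop (~(465,160)). I check the pad from the scene camera.

```bash
cat >> h.py <<'E'
def sb():
    c=capture("scene");P=cloud(c);m=(P[...,2]>.03)&(P[...,2]<.095)&(P[...,0]>.38)&(P[...,0]<.62)&(P[...,1]>.26)&(P[...,1]<.47)
    n,l,s,_=cv2.connectedComponentsWithStats(m.astype(np.uint8))
    for i in range(1,n):
        if s[i,4]>40:
            q=P[l==i];q=q[q[:,2]<.08];f=lambda p:np.hypot(q[:,0]-p[0],q[:,1]-p[1])-.03
            from scipy.optimize import least_squares
            r=least_squares(f,q[:,:2].mean(0)+[.02,.02],loss="soft_l1",f_scale=.003);print("sb",s[i],r.x,abs(r.fun).mean())
E
python3 -c "
from h import *
sb()"
```

```text
sb [270 140  19  23 333] [0.55165433 0.39524803] 0.005913084740191728
sb [246 147  18  22 333] [0.46191874 0.4052777 ] 0.002045778584016512
```

>>> apply_moves --pt "1 -0.0176 -0.0316 0 0 0 0" --pt "1 -0.0176 -0.0316 0 0 0 0" --pt "1 -0.0176 -0.0316 0 0 0 0" --pt "1 -0.0176 -0.0316 0 0 0 0" --pt "1 -0.0176 -0.0316 0 0 0 0" --pt "1 -0.0176 -0.0316 0 0 0 0" --pt "1 -0.0176 -0.0316 0 0 0 0" --pt "1 -0.0176 -0.0316 0 0 0 0" --pt "1 -0.0176 -0.0316 0 0 0 0" --pt "1 -0.0176 -0.0316 0 0 0 0" --pt "1 0 0 0.03 0 0 0" --pt "1 0 0 0.03 0 0 0" --pt "1 0 0 0.03 0 0 0" --pt "1 0 0 0.03 0 0 0" --pt "1 0 0 0 0 0 0" --pt "1 0 0 0 0 0 0" --newtons 12

```text
time_s: 13.17
tcp_pos: [0.4635, 0.4041, 0.1244]
eef_rot: [179.8, 0.0, -20.1]
contact_force: [0.4, -0.4, -0.0]
gripper_width: 0.0875
gripper_force: 0.0
```

```bash
python3 -c "
from h import *
go(.463,.405,.065,-20)"
```

```text
now [0.4635 0.4041 0.1244] [ 1.7978e+02  3.0000e-02 -2.0120e+01] turn_z -0.12 = -0.0013 then shift [-0.0008 -0.0006  0.0594] dist rows 1.4245404098911523
```

>>> apply_moves --pt "1 0 0 0.02 0 0 0" --pt "1 0 0 0.02 0 0 0" --pt "1 0 0 0.02 0 0 0" --pt "1 0 0 0 0 0 0" --pt "0.5 0 0 0 0 0 0" --pt "0.5 0 0 0 0 0 0" --pt "0.5 0 0 0 0 0 0" --pt "0.5 0 0 0 0 0 0" --pt "0.5 0 0 0 0 0 0" --pt "0.5 0 0 0 0 0 0" --pt "0.5 0 0 0 0 0 0" --newtons 12

```text
time_s: 14.08
tcp_pos: [0.4644, 0.4056, 0.0668]
eef_rot: [-179.9, -0.0, -20.0]
contact_force: [-1.0, 0.4, 6.2]
gripper_width: 0.0597
gripper_force: 12.0
```

>>> apply_moves --pt "0.5 0 0 -0.02 0 0 0" --pt "0.5 0 0 -0.035 0 0 0" --pt "0.5 0 0 -0.04 0 0 0" --pt "0.5 0 0 -0.04 0 0 0" --pt "0.5 0 0 -0.04 0 0 0" --pt "0.5 0 0 -0.02 0 0 0" --pt "0.5 0 0 0 0 0 0.0733" --pt "0.5 0 0 0 0 0 0.0733" --pt "0.5 0 0 0 0 0 0.0733" --pt "0.5 0 0 0 0 0 0.0733" --pt "0.5 0 0 0 0 0 0.0733" --pt "0.5 0 0 0 0 0 0.0733" --pt "0.5 0 0 0 0 0 0.0733" --pt "0.5 0 0 0 0 0 0.0733" --pt "0.5 0 0 0 0 0 0.0733" --pt "0.5 0 0 0 0 0 0.0733" --pt "0.5 0 0 0 0 0 0.0733" --pt "0.5 0 0 0 0 0 0"

```text
time_s: 15.58
tcp_pos: [0.4637, 0.4047, 0.2604]
eef_rot: [180.0, -0.0, -92.9]
contact_force: [0.3, 0.0, -1.4]
gripper_width: 0.0598
gripper_force: 12.0
```

```bash
python3 -c "
from h import *
go(.5175,-.025,.265)"
```

```text
now [0.4637 0.4047 0.2604] [ 1.7998e+02 -2.0000e-02 -9.2890e+01] turn_z -0.29 = -0.0032 then shift [ 0.4268 -0.0732 -0.0046] dist rows 10.38602619752385
```

>>> apply_moves --pt "0.5 0.0356 -0.0061 0 0 0 0" --pt "0.5 0.0356 -0.0061 0 0 0 0" --pt "0.5 0.0356 -0.0061 0 0 0 0" --pt "0.5 0.0356 -0.0061 0 0 0 0" --pt "0.5 0.0356 -0.0061 0 0 0 0" --pt "0.5 0.0356 -0.0061 0 0 0 0" --pt "0.5 0.0356 -0.0061 0 0 0 0" --pt "0.5 0.0356 -0.0061 0 0 0 0" --pt "0.5 0.0356 -0.0061 0 0 0 0" --pt "0.5 0.0356 -0.0061 0 0 0 0" --pt "0.5 0.0356 -0.0061 0 0 0 0" --pt "0.5 0.0356 -0.0061 0 0 0 0" --pt "0.5 0 0 0 0 0 0" --pt "0.5 0 0 0 0 0 0"

```text
time_s: 16.75
tcp_pos: [0.5176, -0.027, 0.2605]
eef_rot: [180.0, -0.0, -92.6]
contact_force: [0.4, 0.4, -0.4]
gripper_width: 0.0595
gripper_force: 12.0
```

```bash
python3 -c "
from h import *
go(.5175,-.025,.128)
c=capture('top');save(c,'t3.png',(270,170,400,230),5)"
```

```text
now [ 0.5176 -0.027   0.2605] [179.99  -0.   -92.59] turn_z 0.01 = 0.0002 then shift [-0.002   0.0002  0.1325] dist rows 3.1779611164727313
```

View pics/t3.png

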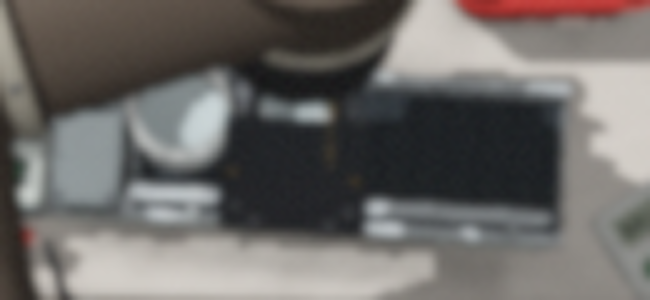

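First beaker stays against the stop at ~(180,120); the held one is clear of it by ~1 cm. Lower and push up.

>>> apply_moves --pt "0.5 0 0 0.03 0 0 0" --pt "0.5 0 0 0.035 0 0 0" --pt "0.5 0 0 0.03 0 0 0" --pt "0.5 0 0 0.02 0 0 0" --pt "0.5 0 0 0.01 0 0 0" --pt "0.5 0 0 0.007 0 0 0" --pt "0.5 0 0 0.002 0 0 0" --pt "0.5 0 0 0.001 0 0 0" --pt "0.5 0 0 0.001 0 0 0" --pt "0.5 0 0 0.001 0 0 0" --pt "0.5 0 0 0 0 0 0"

```text
time_s: 17.72
tcp_pos: [0.5182, -0.025, 0.1243]
eef_rot: [-179.9, 0.0, -92.6]
contact_force: [-0.5, 0.3, -0.9]
gripper_width: 0.0603
gripper_force: 12.0
```

>>> apply_moves --pt "0.5 0 0 0.001 0 0 0" --pt "0.5 0 0 0.001 0 0 0" --pt "0.5 0 0 0.001 0 0 0" --pt "0.5 -0.002 0 0 0 0 0" --pt "0.5 -0.002 0 0 0 0 0" --pt "0.5 -0.002 0 0 0 0 0" --pt "0.5 -0.001 0 0 0 0 0" --pt "0.5 -0.001 0 0 0 0 0" --pt "0.5 -0.001 0 0 0 0 0" --pt "0.5 -0.001 0 0 0 0 0" --pt "0.5 -0.001 0 0 0 0 0" --pt "0.5 0 0 0 0 0 0"

```text
time_s: 18.72
tcp_pos: [0.5179, -0.0167, 0.1214]
eef_rot: [179.9, -0.2, -92.6]
contact_force: [0.5, -13.9, 5.5]
gripper_width: 0.0598
gripper_force: 12.0
```

>>> apply_moves --pt "1 0 0 0 0 0 0" --pt "1 0 0 0 0 0 0" --pt "1 0 0 0 0 0 0" --pt "1 0 0 0 0 0 0" --pt "1 0 0 0 0 0 0" --pt "1 0 0 -0.015 0 0 0" --pt "1 0 0 -0.03 0 0 0" --pt "1 0 0 -0.04 0 0 0" --pt "1 0 0 -0.04 0 0 0" --pt "1 0 0 0 0 0 0" --pt "1 0 0 0 0 0 0"

```text
time_s: 19.63
tcp_pos: [0.5196, -0.0135, 0.2483]
eef_rot: [-179.7, 0.1, -92.6]
contact_force: [1.0, -0.4, -0.6]
gripper_width: 0.0878
gripper_force: 0.0
```

```bash
python3 -c "
from h import *
sb();go(.552,.395,.247)"
```

```text
sb [270 140  30  24 369] [0.55253772 0.39457088] 0.00896983811226191
sb [299 153  16  15  42] [0.64158793 0.30575026] 0.008997985443982066
now [ 0.5185 -0.0137  0.2463] [-1.799e+02  7.000e-02 -9.257e+01] turn_z 0.03 = 0.0003 then shift [-0.4098 -0.015  -0.0007] dist rows 9.834584142128147
```

>>> apply_moves --pt "1 0 0 0 0 0 -0.0791" --pt "1 0 0 0 0 0 -0.0791" --pt "1 0 0 0 0 0 -0.0791" --pt "1 0 0 0 0 0 -0.0791" --pt "1 0 0 0 0 0 -0.0791" --pt "1 0 0 0 0 0 -0.0791" --pt "1 0 0 0 0 0 -0.0791" --pt "1 0 0 0 0 0 -0.0791" --pt "1 0 0 0 0 0 -0.0791" --pt "1 0 0 0 0 0 -0.0791" --pt "1 0 0 0 0 0 -0.0791" --pt "1 0 0 0 0 0 -0.0791" --pt "1 0 0 0 0 0 -0.0791" --pt "1 0 0 0 0 0 0"

```text
time_s: 20.85
tcp_pos: [0.5175, -0.0141, 0.2439]
eef_rot: [180.0, 0.2, 0.3]
contact_force: [-0.5, 0.2, -0.5]
gripper_width: 0.0878
gripper_force: 0.0
```

```bash
python3 -c "
from h import *
go(.552,.395,.125,0)"
```

```text
now [ 0.5175 -0.0141  0.2439] [1.7997e+02 1.7000e-01 3.0000e-01] turn_z 0.3 = 0.0033 then shift [ 0.0345 -0.4091  0.1189] dist rows 10.250616761293601
```

>>> apply_moves --pt "1 0.0029 -0.0341 0 0 0 0" --pt "1 0.0029 -0.0341 0 0 0 0" --pt "1 0.0029 -0.0341 0 0 0 0" --pt "1 0.0029 -0.0341 0 0 0 0" --pt "1 0.0029 -0.0341 0 0 0 0" --pt "1 0.0029 -0.0341 0 0 0 0" --pt "1 0.0029 -0.0341 0 0 0 0" --pt "1 0.0029 -0.0341 0 0 0 0" --pt "1 0.0029 -0.0341 0 0 0 0" --pt "1 0.0029 -0.0341 0 0 0 0" --pt "1 0.0029 -0.0341 0 0 0 0" --pt "1 0.0029 -0.0341 0 0 0 0" --pt "1 0 0 0.03 0 0 0" --pt "1 0 0 0.03 0 0 0" --pt "1 0 0 0.03 0 0 0" --pt "1 0 0 0.03 0 0 0" --pt "1 0 0 0 0 0 0" --pt "1 0 0 0 0 0 0"

```text
time_s: 22.35
tcp_pos: [0.5524, 0.394, 0.1233]
eef_rot: [179.8, 0.2, -0.2]
contact_force: [0.9, -0.0, 1.2]
gripper_width: 0.0876
gripper_force: 0.0
```

```bash
python3 -c "
from h import *
go(.552,.395,.065,0);sb()"
```

```text
now [0.5524 0.394  0.1233] [179.75   0.19  -0.19] turn_z -0.19 = -0.0021 then shift [-0.0004 -0.001   0.0583] dist rows 1.3975346823721926
sb [270 142  18  22 297] [0.55149271 0.39514715] 0.002301429565753677
sb [290 146  20  13  60] [0.64083045 0.369826  ] 0.0118683538258192
```

>>> apply_moves --pt "1 0 0 0.02 0 0 0" --pt "1 0 0 0.02 0 0 0" --pt "1 0 0 0.018 0 0 0" --pt "1 0 0 0 0 0 0" --pt "0.5 0 0 0 0 0 0" --pt "0.5 0 0 0 0 0 0" --pt "0.5 0 0 0 0 0 0" --pt "0.5 0 0 0 0 0 0" --pt "0.5 0 0 0 0 0 0" --pt "0.5 0 0 0 0 0 0" --pt "0.5 0 0 0 0 0 0" --newtons 12

```text
time_s: 23.32
tcp_pos: [0.5538, 0.3956, 0.0688]
eef_rot: [-179.9, -0.1, -0.0]
contact_force: [-1.5, -0.5, 6.8]
gripper_width: 0.0599
gripper_force: 12.0
```

>>> apply_moves --pt "0.5 0 0 -0.02 0 0 0" --pt "0.5 0 0 -0.035 0 0 0" --pt "0.5 0 0 -0.04 0 0 0" --pt "0.5 0 0 -0.04 0 0 0" --pt "0.5 0 0 -0.04 0 0 0" --pt "0.5 0 0 -0.02 0 0 0" --pt "0.5 0 0 0 0 0 0.0791" --pt "0.5 0 0 0 0 0 0.0791" --pt "0.5 0 0 0 0 0 0.0791" --pt "0.5 0 0 0 0 0 0.0791" --pt "0.5 0 0 0 0 0 0.0791" --pt "0.5 0 0 0 0 0 0.0791" --pt "0.5 0 0 0 0 0 0.0791" --pt "0.5 0 0 0 0 0 0.0791" --pt "0.5 0 0 0 0 0 0.0791" --pt "0.5 0 0 0 0 0 0.0791" --pt "0.5 0 0 0 0 0 0.0791" --pt "0.5 0 0 0 0 0 0.0791" --pt "0.5 0 0 0 0 0 0.0791" --pt "0.5 0 0 0 0 0 0"

```text
time_s: 24.98
tcp_pos: [0.5531, 0.3949, 0.2622]
eef_rot: [180.0, -0.0, -92.9]
contact_force: [-0.1, -0.5, -1.8]
gripper_width: 0.0598
gripper_force: 12.0
```

```bash
python3 -c "
from h import *
go(.515,-.09,.260)"
```

```text
now [0.5531 0.3949 0.2622] [ 1.7996e+02 -2.0000e-02 -9.2930e+01] turn_z -0.33 = -0.0036 then shift [0.4861 0.0161 0.0022] dist rows 11.663644319723051
```

>>> apply_moves --pt "0.5 0.0374 0.0012 0 0 0 0" --pt "0.5 0.0374 0.0012 0 0 0 0" --pt "0.5 0.0374 0.0012 0 0 0 0" --pt "0.5 0.0374 0.0012 0 0 0 0" --pt "0.5 0.0374 0.0012 0 0 0 0" --pt "0.5 0.0374 0.0012 0 0 0 0" --pt "0.5 0.0374 0.0012 0 0 0 0" --pt "0.5 0.0374 0.0012 0 0 0 0" --pt "0.5 0.0374 0.0012 0 0 0 0" --pt "0.5 0.0374 0.0012 0 0 0 0" --pt "0.5 0.0374 0.0012 0 0 0 0" --pt "0.5 0.0374 0.0012 0 0 0 0" --pt "0.5 0.0374 0.0012 0 0 0 0" --pt "0.5 0 0 0 0 0 0" --pt "0.5 0 0 0 0 0 0"

```text
time_s: 26.23
tcp_pos: [0.5153, -0.0919, 0.2626]
eef_rot: [180.0, 0.0, -92.6]
contact_force: [-0.0, -0.3, -0.9]
gripper_width: 0.0596
gripper_force: 12.0
```

```bash
python3 -c "
from h import *
go(.515,-.09,.128)
c=capture('scene');save(c,'s4.png',(275,100,405,275),3.4)"
```

```text
now [ 0.5153 -0.0919  0.2626] [179.99   0.   -92.57] turn_z 0.03 = 0.0003 then shift [-0.0018  0.0004  0.1346] dist rows 3.227009908106446
```

View pics/s4.png

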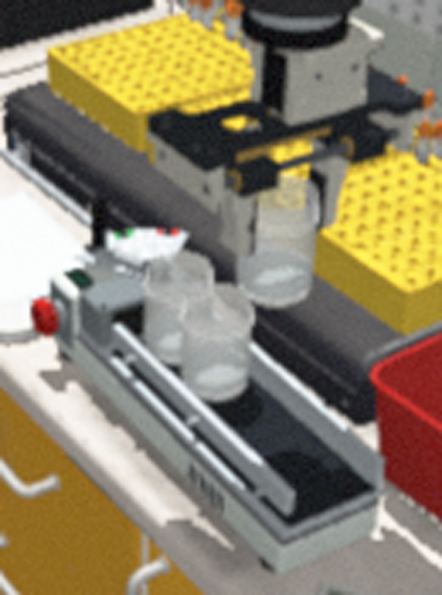

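Two beakers stand upright at ~(180,305) and (218,345); lower the third.

>>> apply_moves --pt "0.5 0 0 0.03 0 0 0" --pt "0.5 0 0 0.035 0 0 0" --pt "0.5 0 0 0.03 0 0 0" --pt "0.5 0 0 0.02 0 0 0" --pt "0.5 0 0 0.01 0 0 0" --pt "0.5 0 0 0.007 0 0 0" --pt "0.5 0 0 0.002 0 0 0" --pt "0.5 0 0 0.001 0 0 0" --pt "0.5 0 0 0.001 0 0 0" --pt "0.5 0 0 0.001 0 0 0" --pt "0.5 0 0 0.001 0 0 0" --pt "0.5 0 0 0.001 0 0 0" --pt "0.5 0 0 0 0 0 0"

```text
time_s: 27.37
tcp_pos: [0.5161, -0.09, 0.1239]
eef_rot: [-180.0, 0.0, -92.6]
contact_force: [0.7, 0.6, -1.0]
gripper_width: 0.0599
gripper_force: 12.0
```

>>> apply_moves --pt "0.5 -0.002 0 0 0 0 0" --pt "0.5 -0.002 0 0 0 0 0" --pt "0.5 -0.002 0 0 0 0 0" --pt "0.5 -0.002 0 0 0 0 0" --pt "0.5 -0.001 0 0 0 0 0" --pt "0.5 -0.001 0 0 0 0 0" --pt "0.5 -0.001 0 0 0 0 0" --pt "0.5 0 0 0 0 0 0"

```text
time_s: 28.03
tcp_pos: [0.5166, -0.079, 0.1238]
eef_rot: [-180.0, -0.0, -92.6]
contact_force: [-0.5, -2.2, 3.8]
gripper_width: 0.0596
gripper_force: 12.0
```

>>> apply_moves --pt "0.5 -0.001 0 0.0005 0 0 0" --pt "0.5 -0.001 0 0 0 0 0" --pt "0.5 -0.001 0 0 0 0 0" --pt "0.5 -0.001 0 0 0 0 0" --pt "0.5 0 0 0 0 0 0"

```text
time_s: 28.45
tcp_pos: [0.5162, -0.0771, 0.1236]
eef_rot: [179.9, -0.2, -92.6]
contact_force: [-0.6, -14.3, 5.1]
gripper_width: 0.0598
gripper_force: 12.0
```

>>> apply_moves --pt "1 0 0 0 0 0 0" --pt "1 0 0 0 0 0 0" --pt "1 0 0 0 0 0 0" --pt "1 0 0 0 0 0 0" --pt "1 0 0 0 0 0 0" --pt "1 0 0 -0.015 0 0 0" --pt "1 0 0 -0.03 0 0 0" --pt "1 0 0 -0.04 0 0 0" --pt "1 0 0 -0.04 0 0 0" --pt "1 0 0 0 0 0 0" --pt "1 0 0 0 0 0 0"

```text
time_s: 29.37
tcp_pos: [0.5179, -0.0745, 0.2507]
eef_rot: [-179.7, 0.1, -92.6]
contact_force: [-0.7, -0.1, -1.6]
gripper_width: 0.0879
gripper_force: 0.0
```

```bash
python3 -c "
from h import *
go(.512,.160,.247)"
```

```text
now [ 0.5179 -0.0745  0.2507] [-1.7969e+02  8.0000e-02 -9.2560e+01] turn_z 0.04 = 0.0004 then shift [-0.234   0.0165  0.0037] dist rows 5.6259486300091135
```

>>> apply_moves --pt "0.45 -0.034 0.0024 0 0 0 0" --pt "0.45 -0.034 0.0024 0 0 0 0" --pt "0.45 -0.034 0.0024 0 0 0 0" --pt "0.45 -0.034 0.0024 0 0 0 0" --pt "0.45 -0.034 0.0024 0 0 0 0" --pt "0.45 -0.034 0.0024 0 0 0 0" --pt "0.45 -0.034 0.0024 0 0 0 0" --pt "0.45 0 0 0 0 0 0" --pt "0.45 0 0 0 0 0 0" --pt "0.45 0 0 0 0 0 0"

```text
time_s: 30.2
tcp_pos: [0.5098, 0.1635, 0.2469]
eef_rot: [179.9, -0.1, -92.5]
contact_force: [-0.9, -0.5, 0.2]
gripper_width: 0.0397
gripper_force: 0.0
```

```bash
cat >> h.py <<'E'
def row():
    c=capture("scene");P=cloud(c);o=np.array([.528,.0745,.058]);a=np.radians(-2.64)
    Rz=np.array([[np.cos(a),-np.sin(a),0],[np.sin(a),np.cos(a),0],[0,0,1]]);Q=(P-o)@Rz
    from scipy.optimize import least_squares
    m=(Q[...,2]>.04)&(Q[...,2]<.09)&(abs(Q[...,0]+.006)<.05)&(Q[...,1]<0)&(Q[...,1]>-.27)
    q=Q[m]
    f=lambda p:np.min([abs(np.hypot(q[:,0]-p[2*i],q[:,1]-p[2*i+1])-.03) for i in range(3)],0)
    r=least_squares(f,[-.006,-.03,-.006,-.09,-.006,-.15],loss="soft_l1",f_scale=.003)
    print("row",r.x.reshape(-1,2).round(4),f(r.x).mean())
    return c
E
python3 -c "
from h import *
go(.512,.160,.138)
c=row();save(c,'s5.png',(275,130,405,275),4)
c=capture('top');save(c,'t5.png',(255,160,400,235),5)"
```

```text
now [0.5098 0.1635 0.2469] [ 1.7989e+02 -7.0000e-02 -9.2530e+01] turn_z 0.07 = 0.0008 then shift [ 0.0034 -0.0024  0.1089] dist rows 2.6124272675949167
row [[-0.0061 -0.0344]
 [-0.0063 -0.0951]
 [-0.0058 -0.1529]] 0.001702510715145836
```

View pics/s5.png

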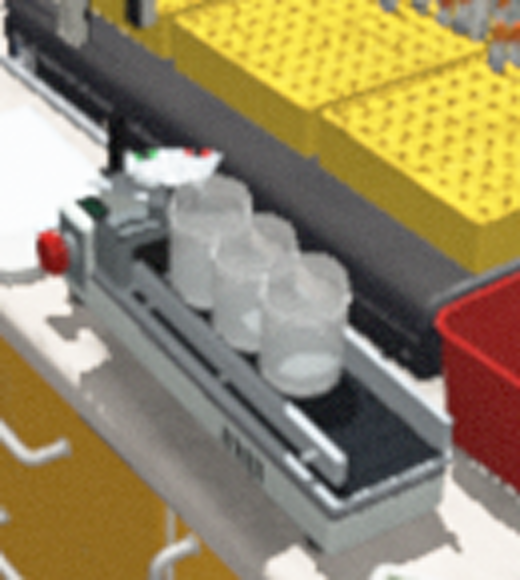

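View pics/t5.png

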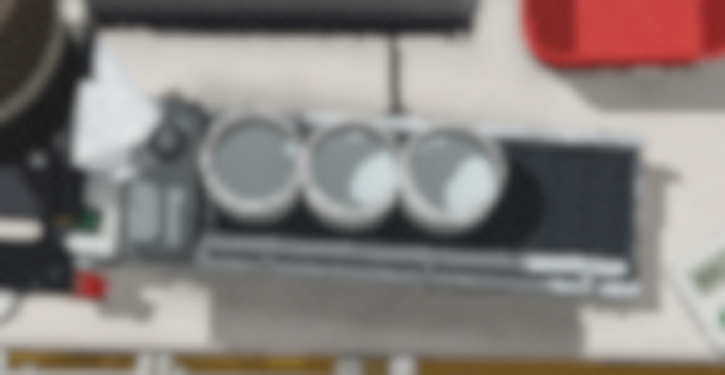

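The row is closed: three rims touching at ~(252,165), (350,170), (448,175), the first at the stop. Now grip the lever.

>>> apply_moves --pt "0.45 0.003 -0.002 0.027 0 0 0" --pt "0.45 0 0 0.027 0 0 0" --pt "0.45 0 0 0.027 0 0 0" --pt "0.45 0 0 0.026 0 0 0" --pt "0.1 0 0 0 0 0 0" --pt "0.1 0 0 0 0 0 0" --pt "0.1 0 0 0 0 0 0" --pt "0.1 0 0 0 0 0 0" --pt "0.1 0 0 0 0 0 0" --newtons 10

```text
time_s: 31.05
tcp_pos: [0.5132, 0.1608, 0.1429]
eef_rot: [-179.9, 0.1, -92.6]
contact_force: [0.0, -0.4, 2.3]
gripper_width: 0.0168
gripper_force: 10.0
```

>>> apply_moves --pt "0.1 0 -0.004 0 0 0 0" --pt "0.1 0 -0.005 0 0 0 0" --pt "0.1 0 -0.005 0 0 0 0" --pt "0.1 0 -0.005 0 0 0 0" --pt "0.1 0 -0.005 0 0 0 0" --pt "0.1 0 -0.005 0 0 0 0" --pt "0.1 0 -0.005 0 0 0 0" --pt "0.1 0 0 0 0 0 0" --pt "0.1 0 0 0 0 0 0"

```text
time_s: 31.8
tcp_pos: [0.545, 0.159, 0.1415]
eef_rot: [179.9, 0.0, -92.6]
contact_force: [-9.2, 5.2, 7.9]
gripper_width: 0.0167
gripper_force: 10.0
```

>>> apply_moves --pt "0.45 0 0 0 0 0 0" --pt "0.45 0 0 0 0 0 0" --pt "0.45 0 0 0 0 0 0" --pt "0.45 0 0 -0.03 0 0 0" --pt "0.6 0 0 -0.035 0 0 0" --pt "0.6 0 0 -0.035 0 0 0" --pt "0.6 0 0 0 0 0 0" --pt "0.6 0 0 0 0 0 0"

```text
time_s: 32.47
tcp_pos: [0.5475, 0.1592, 0.2435]
eef_rot: [-179.8, 0.1, -92.6]
contact_force: [-0.5, 0.6, -2.4]
gripper_width: 0.0523
gripper_force: 0.0
```

```bash
python3 - <<'E'
from h import *
c=row();P=cloud(c)
z=P[...,2];m=(z>.145)&(z<.17)&(abs(P[...,1]-.16)<.04)&(abs(P[...,0]-.535)<.045);print("post(visible side)",P[m].mean(0),m.sum())
c=lane()
hsv=cv2.cvtColor(c["frame"],cv2.COLOR_RGB2HSV)
red=((hsv[...,0]<8)|(hsv[...,0]>172))&(hsv[...,1]>110);red[:,:255]=0;red[:,290:]=0;red[:205]=0;red[235:]=0
v,u=np.nonzero(red);P=cloud(c)
print("knob px",u.min(),u.max(),v.min(),v.max(),"centre at z.073",plane(c,u.mean(),v.mean(),.071),plane(c,271,v.min()-.5,.071),plane(c,271,v.max()+.5,.06))
go(.448,.150,.20,-2.6)
E
```

```text
row [[-0.003  -0.0342]
 [-0.0027 -0.0952]
 [-0.0039 -0.1532]] 0.0017492556307167444
post(visible side) [0.54155088 0.15566691 0.15270247] 25
gap 0.06484138640304582
gap 0.06120265191802504
gap 0.06077651538200618
knob px 266 275 215 218 centre at z.073 [0.45051658 0.15039975 0.071     ] [0.45714181 0.15018026 0.071     ] [0.4457476 0.1508751 0.06     ]
now [0.546  0.1586 0.2405] [ 1.7996e+02 -1.0000e-02 -9.2610e+01] turn_z -90.01 = -1.0001 then shift [-0.0975  0.013   0.0405] dist rows 2.550487646759239
```

>>> apply_moves --pt "0.7 0 0 0 0 0 -0.077" --pt "0.7 0 0 0 0 0 -0.077" --pt "0.7 0 0 0 0 0 -0.077" --pt "0.7 0 0 0 0 0 -0.077" --pt "0.7 0 0 0 0 0 -0.077" --pt "0.7 0 0 0 0 0 -0.077" --pt "0.7 0 0 0 0 0 -0.077" --pt "0.7 0 0 0 0 0 -0.077" --pt "0.7 0 0 0 0 0 -0.077" --pt "0.7 0 0 0 0 0 -0.077" --pt "0.7 0 0 0 0 0 -0.077" --pt "0.7 0 0 0 0 0 -0.077" --pt "0.7 0 0 0 0 0 -0.076" --pt "0.7 -0.032 0.0043 0 0 0 0" --pt "0.7 -0.032 0.0043 0 0 0 0" --pt "0.7 -0.0315 0.0044 0 0 0 0" --pt "0.7 0 0 0.03 0 0 0" --pt "0.7 0 0 0.03 0 0 0" --pt "0.7 0 0 0 0 0 0" --pt "0.7 0 0 0 0 0 0"

```text
time_s: 34.23
tcp_pos: [0.4493, 0.1492, 0.1797]
eef_rot: [179.8, 0.2, -2.6]
contact_force: [0.7, 0.1, 0.7]
gripper_width: 0.0614
gripper_force: 0.0
```

```bash
python3 -c "
from h import *
go(.450,.1505,.066,-2.6)
c=capture('scene');save(c,'s6.png',(245,120,345,230),5)"
```

```text
now [0.4493 0.1492 0.1797] [179.79   0.2   -2.58] turn_z 0.02 = 0.0003 then shift [ 0.0006 -0.0013  0.1137] dist rows 2.7259229556333806
```

View pics/s6.png

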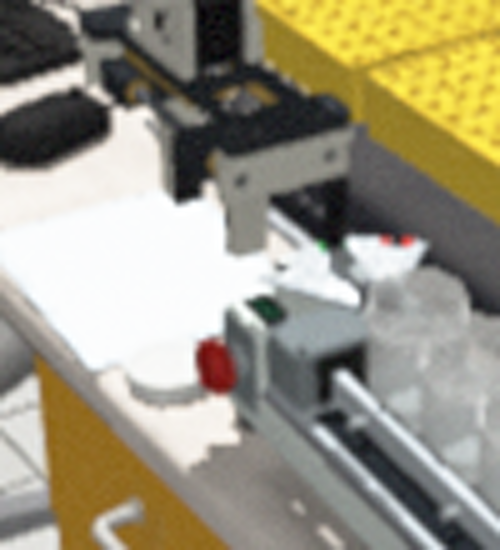

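The gripper hangs over the red knob (~(215,365)) with free room. Descend, watching the force.

>>> apply_moves --pt "0.7 0 -0.001 0.025 0 0 0" --pt "0.7 0 0 0.025 0 0 0" --pt "0.7 0 0 0.025 0 0 0" --pt "0.7 0 0 0.015 0 0 0" --pt "0.7 0 0 0.01 0 0 0" --pt "0.7 0 0 0.01 0 0 0" --pt "0.7 0 0 0 0 0 0" --pt "0.7 0 0 0 0 0 0"

```text
time_s: 34.95
tcp_pos: [0.4512, 0.1516, 0.0717]
eef_rot: [180.0, -0.0, -2.6]
contact_force: [0.2, 0.7, 0.9]
gripper_width: 0.0612
gripper_force: 0.0
```

Close on the knob at 25 N, then pull 16 mm.

>>> apply_moves --pt "0.7 0 0 0.004 0 0 0" --pt "0.2 0 0 0 0 0 0" --pt "0.2 0 0 0 0 0 0" --pt "0.2 0 0 0 0 0 0" --pt "0.2 0 0 0 0 0 0" --pt "0.2 0 0 0 0 0 0" --pt "0.2 0 0 0 0 0 0" --pt "0.2 0 0 0 0 0 0" --newtons 25

```text
time_s: 35.62
tcp_pos: [0.4508, 0.1535, 0.0675]
eef_rot: [-179.8, -0.1, -2.6]
contact_force: [-5.5, 12.0, -1.6]
gripper_width: 0.0353
gripper_force: 25.0
```

>>> apply_moves --pt "0.2 0 -0.002 0 0 0 0" --pt "0.2 -0.002 0 0 0 0 0" --pt "0.2 -0.002 0 0 0 0 0" --pt "0.2 -0.002 0 0 0 0 0" --pt "0.2 -0.002 0 0 0 0 0" --pt "0.2 -0.002 0 0 0 0 0" --pt "0.2 -0.002 0 0 0 0 0" --pt "0.2 -0.002 0 0 0 0 0" --pt "0.2 -0.002 0 0 0 0 0" --pt "0.2 0 0 0 0 0 0" --pt "0.2 0 0 0 0 0 0"

```text
time_s: 36.53
tcp_pos: [0.4364, 0.1545, 0.0675]
eef_rot: [-179.9, -0.2, -2.5]
contact_force: [12.0, -2.8, -6.5]
gripper_width: 0.0349
gripper_force: 25.0
```

>>> apply_moves --pt "0.7 0 0 0 0 0 0" --pt "0.7 0 0 0 0 0 0" --pt "0.7 0 0 0 0 0 0" --pt "0.7 0 0 0 0 0 0" --pt "0.7 0 0 -0.03 0 0 0" --pt "0.7 0 0 -0.04 0 0 0" --pt "0.7 0 0 -0.04 0 0 0" --pt "0.7 0 0 0 0 0 0" --pt "0.7 0 0 0 0 0 0"

```text
time_s: 37.28
tcp_pos: [0.4353, 0.1549, 0.1795]
eef_rot: [-179.8, -0.2, -2.6]
contact_force: [-0.7, -0.5, -1.5]
gripper_width: 0.0611
gripper_force: 0.0
```

```bash
python3 - <<'E'
from h import *
c=row();save(c,"s7.png",(265,130,365,250),5)
go(.4365,.1545,.0675,-2.6)
E
```

```text
row [[-0.003  -0.0346]
 [-0.0028 -0.0953]
 [-0.004  -0.1531]] 0.0017338256658508344
now [0.4344 0.1542 0.1778] [-1.799e+02 -6.000e-02 -2.590e+00] turn_z 0.01 = 0.0001 then shift [ 0.0021 -0.0004  0.1103] dist rows 2.644964257013978
```

View pics/s7.png

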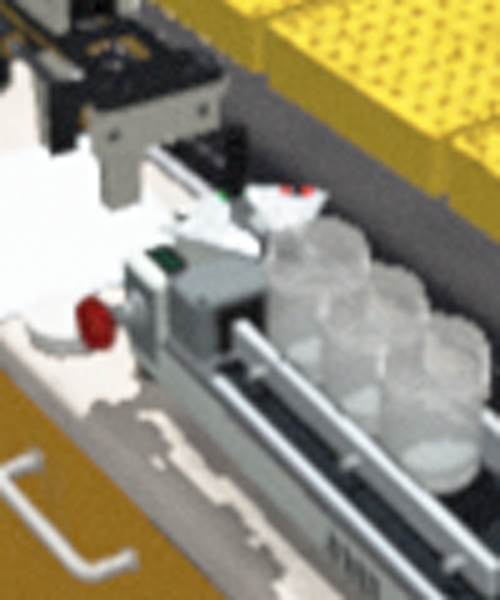

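The knob is clearly out (~(95,322), stem showing) and the row holds. Let it run.

>>> apply_moves --pt "0.7 0 0 0 0 0 0" --pt "0.7 0 0 0 0 0 0" --pt "0.7 0 0 0 0 0 0" --pt "0.7 0 0 0 0 0 0" --pt "0.7 0 0 0 0 0 0" --pt "0.7 0 0 0 0 0 0" --pt "0.7 0 0 0 0 0 0" --pt "0.7 0 0 0 0 0 0" --pt "0.7 0 0 0 0 0 0" --pt "0.7 0 0 0 0 0 0" --pt "0.7 0 0 0 0 0 0" --pt "0.7 0 0 0 0 0 0" --pt "0.7 0 0 0 0 0 0" --pt "0.7 0 0 0 0 0 0" --pt "0.7 0 0 0 0 0 0" --pt "0.7 0 0 0 0 0 0" --pt "0.7 0 0 0 0 0 0" --pt "0.7 0 0 0 0 0 0" --pt "0.7 0 0 0 0 0 0" --pt "0.7 0 0 0 0 0 0"

```text
time_s: 39.0
tcp_pos: [0.4345, 0.154, 0.177]
eef_rot: [180.0, 0.0, -2.6]
contact_force: [-0.1, -0.6, 0.7]
gripper_width: 0.0613
gripper_force: 0.0
```

>>> apply_moves --pt "0.7 0 0 0 0 0 0" --pt "0.7 0 0 0 0 0 0" --pt "0.7 0 0 0 0 0 0" --pt "0.7 0 0 0 0 0 0" --pt "0.7 0 0 0 0 0 0" --pt "0.7 0 0 0 0 0 0" --pt "0.7 0 0 0 0 0 0" --pt "0.7 0 0 0 0 0 0" --pt "0.7 0 0 0 0 0 0" --pt "0.7 0 0 0 0 0 0" --pt "0.7 0 0 0 0 0 0" --pt "0.7 0 0 0 0 0 0" --pt "0.7 0 0 0 0 0 0" --pt "0.7 0 0 0 0 0 0" --pt "0.7 0 0 0 0 0 0" --pt "0.7 0 0 0 0 0 0" --pt "0.7 0 0 0 0 0 0" --pt "0.7 0 0 0 0 0 0" --pt "0.7 0 0 0 0 0 0" --pt "0.7 0 0 0 0 0 0"

```text
time_s: 40.67
tcp_pos: [0.4345, 0.154, 0.177]
eef_rot: [-180.0, 0.0, -2.6]
contact_force: [0.4, 0.3, -0.1]
gripper_width: 0.0612
gripper_force: 0.0
```

>>> apply_moves --pt "0.7 0 0 0 0 0 0" --pt "0.7 0 0 0 0 0 0" --pt "0.7 0 0 0 0 0 0" --pt "0.7 0 0 0 0 0 0" --pt "0.7 0 0 0 0 0 0" --pt "0.7 0 0 0 0 0 0" --pt "0.7 0 0 0 0 0 0" --pt "0.7 0 0 0 0 0 0" --pt "0.7 0 0 0 0 0 0" --pt "0.7 0 0 0 0 0 0" --pt "0.7 0 0 0 0 0 0" --pt "0.7 0 0 0 0 0 0" --pt "0.7 0 0 0 0 0 0" --pt "0.7 0 0 0 0 0 0" --pt "0.7 0 0 0 0 0 0" --pt "0.7 0 0 0 0 0 0" --pt "0.7 0 0 0 0 0 0" --pt "0.7 0 0 0 0 0 0" --pt "0.7 0 0 0 0 0 0" --pt "0.7 0 0 0 0 0 0"

```text
time_s: 42.33
tcp_pos: [0.4345, 0.154, 0.1771]
eef_rot: [-180.0, -0.0, -2.6]
contact_force: [0.6, -0.2, 0.5]
gripper_width: 0.0614
gripper_force: 0.0
```

>>> apply_moves --pt "0.7 0 0 0 0 0 0" --pt "0.7 0 0 0 0 0 0" --pt "0.7 0 0 0 0 0 0" --pt "0.7 0 0 0 0 0 0" --pt "0.7 0 0 0 0 0 0" --pt "0.7 0 0 0 0 0 0" --pt "0.7 0 0 0 0 0 0" --pt "0.7 0 0 0 0 0 0" --pt "0.7 0 0 0 0 0 0" --pt "0.7 0 0 0 0 0 0" --pt "0.7 0 0 0 0 0 0" --pt "0.7 0 0 0 0 0 0" --pt "0.7 0 0 0 0 0 0" --pt "0.7 0 0 0 0 0 0" --pt "0.7 0 0 0 0 0 0" --pt "0.7 0 0 0 0 0 0" --pt "0.7 0 0 0 0 0 0" --pt "0.7 0 0 0 0 0 0" --pt "0.7 0 0 0 0 0 0" --pt "0.7 0 0 0 0 0 0"

```text
time_s: 44.0
tcp_pos: [0.4345, 0.154, 0.177]
eef_rot: [180.0, 0.0, -2.6]
contact_force: [-0.2, -0.3, 0.9]
gripper_width: 0.0614
gripper_force: 0.0
```

>>> apply_moves --pt "0.7 0 0 0 0 0 0" --pt "0.7 0 0 0 0 0 0" --pt "0.7 0 0 0 0 0 0" --pt "0.7 0 0 0 0 0 0" --pt "0.7 0 0 0 0 0 0" --pt "0.7 0 0 0 0 0 0" --pt "0.7 0 0 0 0 0 0" --pt "0.7 0 0 0 0 0 0" --pt "0.7 0 0 0 0 0 0" --pt "0.7 0 0 0 0 0 0"

```text
time_s: 44.83
tcp_pos: [0.4345, 0.154, 0.1771]
eef_rot: [-180.0, -0.0, -2.6]
contact_force: [0.6, -0.2, -0.1]
gripper_width: 0.0612
gripper_force: 0.0
```

```bash
python3 -c "
from h import *
row();go(.4365,.1545,.0675,-2.6)"
```

```text
row [[-0.0029 -0.0346]
 [-0.0028 -0.0955]
 [-0.0038 -0.1532]] 0.001682969799665648
now [0.4345 0.154  0.1771] [-180.     -0.     -2.58] turn_z 0.02 = 0.0002 then shift [ 0.002  -0.0006  0.1096] dist rows 2.6279665717450698
```

>>> apply_moves --pt "0.7 0.002 0 0.025 0 0 0" --pt "0.7 0 0 0.025 0 0 0" --pt "0.7 0 0 0.025 0 0 0" --pt "0.7 0 0 0.018 0 0 0" --pt "0.7 0 0 0.016 0 0 0" --pt "0.2 0 0 0 0 0 0" --pt "0.2 0 0 0 0 0 0" --pt "0.2 0 0 0 0 0 0" --pt "0.2 0 0 0 0 0 0" --pt "0.2 0 0 0 0 0 0" --pt "0.2 0 0 0 0 0 0" --newtons 25

```text
time_s: 45.8
tcp_pos: [0.4371, 0.1544, 0.0691]
eef_rot: [-179.9, -0.1, -2.6]
contact_force: [-0.5, 0.4, 4.0]
gripper_width: 0.0352
gripper_force: 25.0
```

>>> apply_moves --pt "0.2 0.002 0 0 0 0 0" --pt "0.2 0.002 0 0 0 0 0" --pt "0.2 0.002 0 0 0 0 0" --pt "0.2 0.002 0 0 0 0 0" --pt "0.2 0.002 0 0 0 0 0" --pt "0.2 0.002 0 0 0 0 0" --pt "0.2 0.002 0 0 0 0 0" --pt "0.2 0.002 0 0 0 0 0" --pt "0.2 0 0 0 0 0 0" --pt "0.2 0 0 0 0 0 0"

```text
time_s: 46.63
tcp_pos: [0.4514, 0.1536, 0.0689]
eef_rot: [-180.0, 0.1, -2.6]
contact_force: [-12.6, 4.8, 17.7]
gripper_width: 0.0354
gripper_force: 25.0
```

>>> apply_moves --pt "0.7 0 0 0 0 0 0" --pt "0.7 0 0 0 0 0 0" --pt "0.7 0 0 0 0 0 0" --pt "0.7 0 0 0 0 0 0" --pt "0.7 0 0 -0.03 0 0 0" --pt "0.7 0 0 -0.04 0 0 0" --pt "0.7 0 0 -0.04 0 0 0" --pt "0.7 0 0 -0.04 0 0 0" --pt "0.7 0 0 -0.03 0 0 0" --pt "0.7 0 0 0 0 0 0.077" --pt "0.7 0 0 0 0 0 0.077" --pt "0.7 0 0 0 0 0 0.077" --pt "0.7 0 0 0 0 0 0.077"

```text
time_s: 47.72
tcp_pos: [0.4523, 0.153, 0.2481]
eef_rot: [-180.0, 0.0, -30.7]
contact_force: [0.6, -0.3, 1.0]
gripper_width: 0.0611
gripper_force: 0.0
```

>>> apply_moves --pt "0.45 0 0 0 0 0 0.077" --pt "0.45 0 0 0 0 0 0.077" --pt "0.45 0 0 0 0 0 0.077" --pt "0.45 0 0 0 0 0 0.077" --pt "0.45 0 0 0 0 0 0.077" --pt "0.45 0 0 0 0 0 0.077" --pt "0.45 0 0 0 0 0 0.077" --pt "0.45 0 0 0 0 0 0.077" --pt "0.45 0 0 0 0 0 0.076" --pt "0.45 0 0 0 0 0 0"

```text
time_s: 48.55
tcp_pos: [0.4523, 0.153, 0.2477]
eef_rot: [180.0, -0.0, -92.9]
contact_force: [-0.5, -0.5, 0.3]
gripper_width: 0.0394
gripper_force: 0.0
```

```bash
python3 -c "
from h import *
go(.545,.160,.245)"
```

```text
now [0.4523 0.153  0.2477] [ 1.7997e+02 -2.0000e-02 -9.2920e+01] turn_z -0.32 = -0.0035 then shift [-0.0112 -0.0923  0.0027] dist rows 2.230125447609324
```

>>> apply_moves --pt "0.45 -0.0037 -0.0308 0 0 0 0" --pt "0.45 -0.0037 -0.0308 0 0 0 0" --pt "0.45 -0.0037 -0.0307 0 0 0 0" --pt "0.45 0 0 0 0 0 0" --pt "0.45 0 0 0 0 0 0"

```text
time_s: 48.97
tcp_pos: [0.546, 0.1598, 0.2466]
eef_rot: [179.9, -0.1, -92.4]
contact_force: [0.2, 0.4, -0.3]
gripper_width: 0.0397
gripper_force: 0.0
```

```bash
python3 - <<'E'
from h import *
c=row();lane()
for n in("scene","top"):
    c=capture(n)
    hsv=cv2.cvtColor(c["frame"],cv2.COLOR_RGB2HSV)
    red=(((hsv[...,0]<8)|(hsv[...,0]>172))&(hsv[...,1]>110)).astype(np.uint8)
    k,l,s,ce=cv2.connectedComponentsWithStats(red);P=cloud(c)
    for i in range(1,k):
        q=np.nanmedian(P[l==i],0)
        if s[i,4]>5 and .4<q[0]<.49 and .1<q[1]<.2: print(n,s[i],ce[i],q)
go(.545,.160,.140)
E
```

```text
row [[-0.0031 -0.0345]
 [-0.0025 -0.0954]
 [-0.004  -0.1531]] 0.0017298309664287345
gap 0.0647772471308668
gap 0.061305967839407005
gap 0.06077651538200618
scene [285 188   7  11  63] [287.79365079 192.9047619 ] [0.44241903 0.14241685 0.06016196]
top [266 215  10   5  37] [270.81081081 216.64864865] [0.45010057 0.1499558  0.06967905]
now [0.5445 0.16   0.2482] [180.     0.   -92.49] turn_z 0.11 = 0.0013 then shift [-1.000e-04 -5.000e-04  1.082e-01] dist rows 2.594414684404402<stdin>:9: RuntimeWarning: All-NaN slice encountered
```

The knob is back in (same top-view spot as at the start). Now open the lever.

>>> apply_moves --pt "0.45 0 0 0.027 0 0 0" --pt "0.45 0 0 0.027 0 0 0" --pt "0.45 0 0 0.027 0 0 0" --pt "0.45 0 0 0.025 0 0 0" --pt "0.1 0 0 0 0 0 0" --pt "0.1 0 0 0 0 0 0" --pt "0.1 0 0 0 0 0 0" --pt "0.1 0 0 0 0 0 0" --pt "0.1 0 0 0 0 0 0" --pt "0.1 0 0.005 0 0 0 0" --pt "0.1 0 0.005 0 0 0 0" --pt "0.1 0 0.005 0 0 0 0" --pt "0.1 0 0.005 0 0 0 0" --pt "0.1 0 0.005 0 0 0 0" --pt "0.1 0 0.005 0 0 0 0" --pt "0.1 0 0.003 0 0 0 0" --pt "0.1 0 0 0 0 0 0" --pt "0.1 0 0 0 0 0 0" --newtons 10

```text
time_s: 50.67
tcp_pos: [0.5123, 0.1606, 0.1437]
eef_rot: [-179.9, -0.0, -92.6]
contact_force: [-1.2, -4.9, 7.1]
gripper_width: 0.0167
gripper_force: 10.0
```

>>> apply_moves --pt "0.45 0 0 0 0 0 0" --pt "0.45 0 0 0 0 0 0" --pt "0.45 0 0 0 0 0 0" --pt "0.45 0 0 -0.03 0 0 0" --pt "0.45 0 0 -0.035 0 0 0" --pt "0.45 0 0 -0.035 0 0 0" --pt "0.45 0 0 -0.02 0 0 0" --pt "0.45 0 0 0 0 0 0" --pt "0.45 0 0 0 0 0 0"

```text
time_s: 51.42
tcp_pos: [0.5124, 0.162, 0.2633]
eef_rot: [-179.9, 0.1, -92.6]
contact_force: [-0.5, 0.3, -1.2]
gripper_width: 0.0395
gripper_force: 0.0
```

```bash
python3 - <<'E'
from h import *
c=row();save(c,"s8.png",(265,110,400,260),4);lane()
E
```

```text
row [[-0.0029 -0.0347]
 [-0.0029 -0.0951]
 [-0.0037 -0.1533]] 0.0017337303407553204
gap 0.07562337208246278
gap 0.07317951599257527
gap 0.07280762025734294
```

View pics/s8.png

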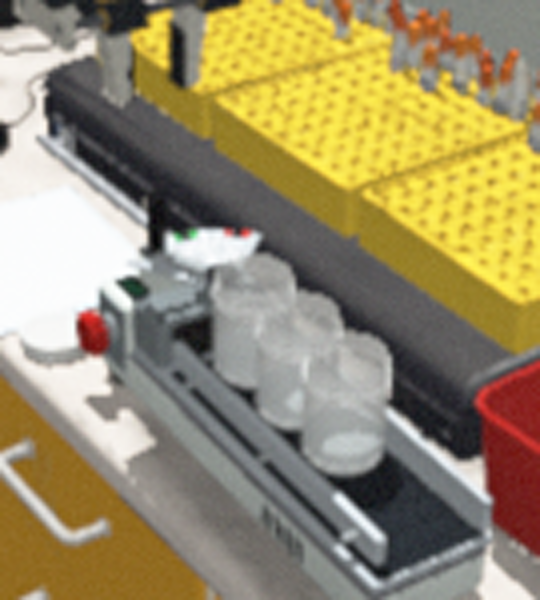

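The lever is open (post at ~(155,220)), the knob is in (~(92,332)), and all three beakers are upright in the lane. Handing in.

```bash
python3 -c "
from h import *
print(close_job())"
```

```text
the job is handed in; nothing more can be done
None
```

The job is handed in: all three beakers were loaded, clamped in the green notch, shaken for about 10 s, stopped and unclamped, and they stand upright in the lane with the lever open and the knob in; the hand-in gave no verdict back.

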